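# Pack loose tubes in the snap-lid sample case

### The arm

A 6-joint arm with a two-finger parallel gripper is mounted at the origin on a cart in front of the work surface, level with it; the furniture and walls round the work are solid. World frame = base frame: x ahead of the robot, y to its left, z up, the work surface at z = 0. Lengths are in mm, angles in rad, forces in N, time in s.
With the tool pointing down it reaches from about 325 to 850 mm from the base axis. Payload 15.5 kg.
Tool frame: the origin (TCP) lies at the very end of the fingers, on their centre line; the grasp point (between the pads) lies 19 mm behind it (manip.pinch_z is the distance from the TCP to the grasp point, in mm); z points along the fingers, x is the direction in which the jaws open and shut, and the axes are right-handed (so a half turn about z gives the same grasp; the last joint's range is limited). The gripper opens to 91 mm and grips with 3 to 60 N. Pads are 32 mm wide; open, the fingers measure 118 mm over their backs; the gripper's body (76 mm by 178 mm) begins 60 mm behind the grasp point.
Start: joints at [1.196, 0.494, 1.345, -0, 1.302, -0.096], TCP at [171.996, 600.869, 213.915] pointing down, gripper open.
Joint ranges: [-2.91, 2.91], [-0.82, 2.16], [0.22, 2.67], [-1.22, 4.37], [0.12, 2.79], [-3.08, 3.08]. Speed limits (rad/s): [1.89, 1.89, 2.57, 3.01, 3.01, 3.01].

### API

Orientations are given as a rotation vector (axis times angle).
In Python, from plant import manip gives the robot as it stands.
- The arm moves only by the tool jog_arm, never from a script. Its argument "rows" is a list of rows, each a list of 5 numbers: the shift along the tool's x, y, z in cm, then the turn about the tool's z in rad, then the finger opening in cm, from 0 to 9.12. A call has 1 to 8 rows; each row is the pose to reach, as a shift and turn from the pose commanded when the call began, along the tool's axes at that moment; what a row does not reach only later rows make up. A row lasts 1/12 s, in which the tool goes at most 41.7 mm and 7.16 degrees, less where a joint would pass 70% of its speed; a pose out of reach is approached as far as the arm can. A call with a gripper value outside its range is refused whole. The fingers move at their own pace and stop on an object; "force" is the grip in N (left out, the last holds). Time passes only in rows, so rows that repeat a pose let the fingers close. It gives the time, the measured TCP pose, the force and the opening at its end, in the units of the state.
- manip.read_state(): the state, without advancing time (a new reading comes with each control period).
- manip.capture(name): name is "scene" or "top"; returns (picture, depth): 400x640x3 uint8, red, green, blue; 400x640 float32, mm along the optical axis (not along the pixel's ray), 0 where there is no reading.
- manip.camera_info(name): a dict with "mtx" (3x3 intrinsics, pixels), "world_to_cam" (4x4, takes a point from world to camera coordinates). Camera axes: x right, y up, looking along -z (the intrinsics and any distortion apply to the point x, -y, -z); pixel columns grow to the right and rows downward; lengths in mm; the calibration is good to about 2 mm. A picture is of the moment at which its call begins. camera_info takes no time and is no camera call.
- manip.job_done(): hands the job in, once; it reports no verdict.
Trained networks look in the newest picture that a camera, given by its name, has taken for a name from the list of things; names that differ only in an ending like _2 or _b are one class to them, and where a whole thing is asked for, a point or a joint stands for the part that bears it (a point fixed in the world has none). Each returns a list of dicts, best first, with "confidence" (0 to 1); they miss things now and then, are a little off and sometimes report something else, mostly with a low value. They report only what shows in the picture. A call takes as long as a camera call. They do not tell look-alikes from the thing itself.
- manip.cut_out(camera, name): "pixels" (400x640 bool, what is visible of it) and "rect" ([left, top, right, bottom] in pixels, round what is visible of it).
- manip.tip_of(camera, name): "location" ([column, row] in pixels: a listed point, or the origin of a listed thing).
The state is a dict: "t": time; "joints": joint angles; "qvel": joint speeds; "joint_torque": joint torques, N m; "tool_pos": TCP position; "eef_rot": TCP orientation; "contact_force": force on the tool from outside, world axes, zero at the start; "ft_torque": the same for the moment, N m; "finger_gap": finger opening in mm.
Only numpy, scipy, OpenCV 4.12 (cv2) and the standard library are available. Lean on these libraries where they do the work, as an engineer would, in place of code of your own. Each camera call takes 0.05 s, during which the arm holds its last target.

### The job

Take the flat opener from its tray, lever up the snapped-down lid of the white sample case with its blade at the notch in the front wall (blade only, no fingers on the case while you lever), and swing the lid fully open past upright. Lay every orange tube that lies loose on the table into the case, one to a lane, lying flat down in the lane, then close the lid and press its front edge straight down until both clips have snapped over the rim. Lay the opener flat back in its tray, lengthwise, once it has done its work, and leave the stamp, the label roll and the check weight where they stand.

Things in the scene. Friction and masses are not known exactly. Their poses are not given: they have to be found in the camera images.
- case: white sample case, fixed, 124 (x) x 214 (y) x 56 mm high without lid; origin at the centre of its underside, on the table; +x from front wall to hinge. Outer front face at x = -62, walls 5 mm, inner floor z = 20. Four lanes along x at y = -67.5, -22.5, 22.5, 67.5, each 22 mm wide, 114 long, between roof-shaped ridges 5 mm high (and slopes to the side walls). Hinge line of the lid along y at x = 62, z = 56
- lid (a joint): grey lid, plate 124 x 214 x 7 mm, underside at z = 56 of the case when shut; rad, 0 = shut, grows as the front rises, stop at 1.8. Stiff hinge (0.15 N m) holds any angle. Two sprung clip arms (24 mm wide, at y = +-60 on the front edge, hanging 19 mm outside the wall) let go by 0.035 rad at about 8 N lift at the front edge and need as much to snap; unsnapped it rests 0.05 rad or more open
- lid_front (a point): middle of the top front edge of the lid, 124 mm from the hinge line and 7 mm above the underside; moves with the lid
- case_notch (a point): centre of the mouth of the pry notch, in the outer face of the front wall of the case: an opening 34 mm wide (y) and 6.5 mm high (z 49.5 to 56 of the case) right through the wall, its floor the wall and its ceiling the lid's underside; axes as the case, a blade enters along +x
- opener_grip (a point): middle of the handle of the opener: black handle 90 (x) x 24 (y) x 14 (z) mm, steel blade 16 mm wide and 3 mm thick at mid height that sticks out along +x to 95 mm from this point; 60 g; this point is 7 mm above the handle's underside, +z up as it lies flat (both flat sides alike); it lies in the tool tray at the start
- opener_tip (a point): tip of the opener's blade, 95 mm from the handle's middle
- tool_tray: shallow aluminium tray, fixed on the table, 200 (x) x 112 (y) x 12 mm high, walls and floor 4 mm; origin at the centre of its underside; its floor is at z = 4
- tube_0_mid (a point): a loose orange tapered tube, 98 mm long, 20 mm across at the thick (-y) end, 14 mm at the other and 17 mm at the middle, lying on the table; this point is the middle of the tube, on its axis, 8 mm above the table as it lies, y along its length (it may be rolled about that axis); may be absent
- tube_1_mid (a point): a loose orange tapered tube, 98 mm long, 20 mm across at the thick (-y) end, 14 mm at the other and 17 mm at the middle, lying on the table; this point is the middle of the tube, on its axis, 8 mm above the table as it lies, y along its length (it may be rolled about that axis); may be absent
- tube_2_mid (a point): a loose orange tapered tube, 98 mm long, 20 mm across at the thick (-y) end, 14 mm at the other and 17 mm at the middle, lying on the table; this point is the middle of the tube, on its axis, 8 mm above the table as it lies, y along its length (it may be rolled about that axis); may be absent
- tube_3_mid (a point): a loose orange tapered tube, 98 mm long, 20 mm across at the thick (-y) end, 14 mm at the other and 17 mm at the middle, lying on the table; this point is the middle of the tube, on its axis, 8 mm above the table as it lies, y along its length (it may be rolled about that axis); may be absent
- lot_stamp: stamp with a wooden foot and black knob, 27 x 52 x 70 mm, bystander; origin at the centre of its underside
- label_roll: white roll of labels, 68 mm across, 32 mm high, bystander; origin at the centre of its underside
- weight_0: brass check weight, 22 mm across, 26 mm high, bystander; origin at the centre of its underside
Not all that is in view belongs to the job. Leave any purple look-alike of the part that bears tube_1_mid alone.

How it is judged (in metres and radians):
On the way, in this order (a step that is already met when the one before it is completed fails the run):
1. the lid is levered up off its clips by the opener, with no finger on the case or lid (value of joint lid above 0.08 rad and contact force between opener and case above 0.1 N and contact force between the fingers and case below 0.2 N), for 0.1 s.
2. the lid is swung fully open (value of joint lid above 1.55 rad), for 0.2 s.
3. every tube lies flat in a lane of the open case (its middle within 14 mm of the lane middle lengthwise, at most 12.5 mm over the inner floor) (value of joint lid above 1 rad and x of tube_0_mid in the frame of case between -0.014 and 0.014 m and y of tube_0_mid in the frame of case between -0.085 and 0.085 m and z of tube_0_mid in the frame of case between 0.02 and 0.0325 m and x of tube_1_mid in the frame of case between -0.014 and 0.014 m and y of tube_1_mid in the frame of case between -0.085 and 0.085 m and z of tube_1_mid in the frame of case between 0.02 and 0.0325 m and x of tube_2_mid in the frame of case between -0.014 and 0.014 m and y of tube_2_mid in the frame of case between -0.085 and 0.085 m and z of tube_2_mid in the frame of case between 0.02 and 0.0325 m and x of tube_3_mid in the frame of case between -0.014 and 0.014 m and y of tube_3_mid in the frame of case between -0.085 and 0.085 m and z of tube_3_mid in the frame of case between 0.02 and 0.0325 m), for 0.2 s.
At the end, for the whole second after the job is handed in: Lid snapped shut (under 0.02 rad) with every tube present inside the case; opener flat in its tray (handle middle within 65 mm along, 40 mm across of the tray centre, lengthwise within 0.35 rad, either way round) (value of joint lid below 0.02 rad and x of tube_0_mid in the frame of case between -0.05 and 0.05 m and y of tube_0_mid in the frame of case between -0.1 and 0.1 m and z of tube_0_mid in the frame of case between 0.02 and 0.05 m and x of tube_1_mid in the frame of case between -0.05 and 0.05 m and y of tube_1_mid in the frame of case between -0.1 and 0.1 m and z of tube_1_mid in the frame of case between 0.02 and 0.05 m and x of tube_2_mid in the frame of case between -0.05 and 0.05 m and y of tube_2_mid in the frame of case between -0.1 and 0.1 m and z of tube_2_mid in the frame of case between 0.02 and 0.05 m and x of tube_3_mid in the frame of case between -0.05 and 0.05 m and y of tube_3_mid in the frame of case between -0.1 and 0.1 m and z of tube_3_mid in the frame of case between 0.02 and 0.05 m and x of opener_grip in the frame of tool_tray between -0.065 and 0.065 m and y of opener_grip in the frame of tool_tray between -0.04 and 0.04 m and z of opener_grip in the frame of tool_tray below 0.018 m and angle between the z axis of opener_grip and the z axis of tool_tray, either way round below 0.15 rad and angle between the x axis of opener_grip and the x axis of tool_tray, either way round below 0.35 rad); the robot touches nothing.
It fails at once if the stamp is moved by more than 30 mm (distance of lot_stamp from where it was at the start of the episode above 0.03 m).
It fails at once if the label roll is moved by more than 30 mm (distance of label_roll from where it was at the start of the episode above 0.03 m).
It fails at once if the check weight is moved by more than 30 mm (distance of weight_0 from where it was at the start of the episode above 0.03 m).
Of tube_0, tube_1, tube_2, tube_3 only 2 to 4 are there at a start; the rules pass over those that are not, and their reading is None.
At some moment in a run one of tube_0, tube_1, tube_2, tube_3 may be knocked a few centimetres aside while the robot is not near it.
Once in a run the grip may slacken for a moment while it holds something.
It also fails if it takes over 210 s, if anything falls off the work surface, if the arm or the gripper's body presses on something with over 40 N, if the wrist force passes 120 N, or if a joint passes its speed limit or range.

## Working session

There is one attempt and no reset: what is moved stays moved. The work goes in short steps, Python scripts to look and compute and a tool call to move; the robot and the scene stay as the last step left them, time stands still between calls to the robot, and variables do not carry over. Pictures are saved under pics/ and viewed, and the job is handed in when it is done.

Besides the shell and the picture viewer there is one more tool, called after "Emit:" as name(argument=value, ...) on one line, values as JSON. jog_arm: Moves the arm, as the interface text tells. Its arguments: {"type":"object","properties":{"rows":{"type":"array","items":{"type":"array","items":{"type":"number"}}},"force":{"type":"number"}},"required":["rows"]}

```bash
ls; mkdir -p pics; python3 - <<'E'
from plant import manip
import cv2,json
print(manip.read_state())
for c in ("scene","top"):
    im,d=manip.capture(c); cv2.imwrite(f"pics/{c}0.png",im[:,:,::-1])
    print(c,manip.camera_info(c))
E
```

```text
pics
{'t': 0.0, 'joints': array([ 1.19651243e+00,  4.94215878e-01,  1.34613645e+00, -4.81537579e-06,
        1.30251336e+00, -9.54916077e-02]), 'qvel': array([-0.00082596,  0.00048268,  0.00284043,  0.00015416,  0.000939  ,
       -0.00018666]), 'joint_torque': array([ 5.64624468e-03, -8.78858399e+01, -3.81863880e+01,  7.10886880e-02,
        5.33859374e-02, -1.30271624e-04]), 'tool_pos': array([171.84686143, 600.50477751, 213.31614287]), 'eef_rot': array([ 2.50801567e+00,  1.89083320e+00, -1.70006453e-03]), 'contact_force': array([1.08862176, 0.32059225, 0.01350668]), 'ft_torque': array([0.01586931, 0.02035597, 0.02287124]), 'finger_gap': 91.41628800383081}
scene {'mtx': array([[435.41115908,   0.        , 328.09464325],
       [  0.        , 435.41115908, 198.89114783],
       [  0.        ,   0.        ,   1.        ]]), 'world_to_cam': array([[ 8.87062895e-01, -4.61187140e-01, -2.06359631e-02,
        -4.90103501e+02],
       [ 3.24138380e-01,  5.90384033e-01,  7.39175895e-01,
        -2.24771668e+02],
       [-3.28715274e-01, -6.62384417e-01,  6.73196221e-01,
        -1.24668917e+03],
       [ 0.00000000e+00,  0.00000000e+00,  0.00000000e+00,
         1.00000000e+00]])}
top {'mtx': array([[450.4774296 ,   0.        , 318.05141123],
       [  0.        , 450.4774296 , 198.48794493],
       [  0.        ,   0.        ,   1.        ]]), 'world_to_cam': array([[-1.91413163e-02, -9.99789871e-01, -7.33649092e-03,
        -2.12342526e-01],
       [ 9.87828782e-01, -2.00441960e-02,  1.54248265e-01,
        -5.54809081e+02],
       [-1.54362907e-01, -4.29468207e-03,  9.88004883e-01,
        -1.23233004e+03],
       [ 0.00000000e+00,  0.00000000e+00,  0.00000000e+00,
         1.00000000e+00]])}
```

View pics/scene0.png

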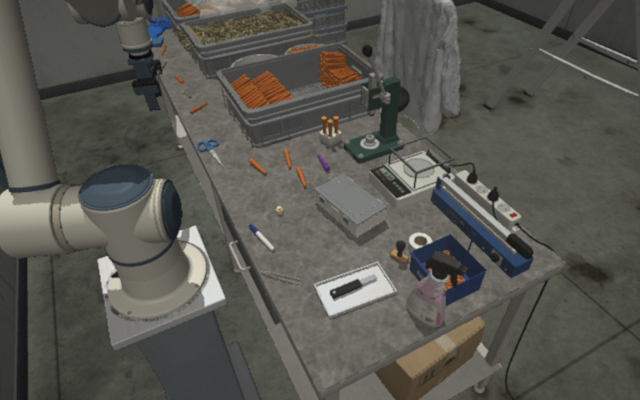

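View pics/top0.png

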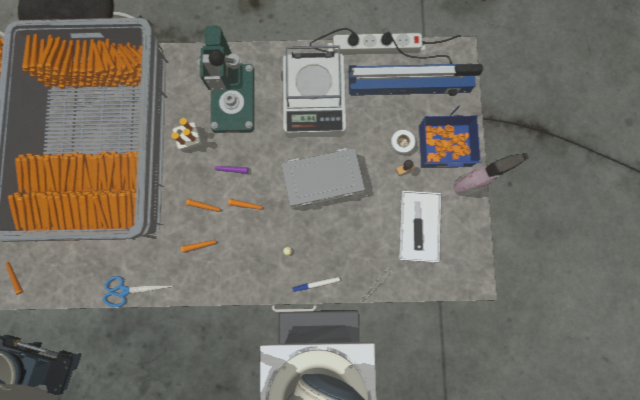

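```bash
cat > h.py <<'E'
from plant import manip
import numpy as np, cv2
from scipy.spatial.transform import Rotation as R
def unproj(cam,uv,depth=None,z=None):
    ci=manip.camera_info(cam);K=ci["mtx"];T=np.linalg.inv(ci["world_to_cam"])
    uv=np.atleast_2d(np.asarray(uv,float))
    ray=np.c_[(uv[:,0]-K[0,2])/K[0,0],-(uv[:,1]-K[1,2])/K[1,1],-np.ones(len(uv))]
    o=T[:3,3]; d=ray@T[:3,:3].T
    s=np.atleast_1d(depth)[:,None] if depth is not None else ((z-o[2])/d[:,2])[:,None]
    return o+s*d
def proj(cam,P):
    ci=manip.camera_info(cam);K=ci["mtx"];W=ci["world_to_cam"]
    p=np.atleast_2d(P)@W[:3,:3].T+W[:3,3]; q=np.c_[p[:,0],-p[:,1],-p[:,2]]
    q=q@K.T; return q[:,:2]/q[:,2:]
def cloud(cam,d):
    v,u=np.mgrid[:400,:640]; P=unproj(cam,np.c_[u.ravel(),v.ravel()],depth=d.ravel()).reshape(400,640,3)
    P[d==0]=np.nan; return P
def st():
    s=manip.read_state(); M=R.from_rotvec(s["eef_rot"]).as_matrix()
    print("t %.2f"%s["t"],"tcp",s["tool_pos"].round(1),"gap %.1f"%s["finger_gap"],"F",s["contact_force"].round(1),"M",s["ft_torque"].round(2),"J",s["joints"].round(3))
    print("tool axes(cols)\n",M.round(4)); return s,M
def save(name,im,crop=None,k=1):
    if crop: im=im[crop[1]:crop[3],crop[0]:crop[2]]
    im=cv2.resize(im,None,fx=k,fy=k,interpolation=cv2.INTER_CUBIC); cv2.imwrite("pics/"+name,im[:,:,::-1])
E
python3 - <<'E'
from h import *
for c in ("top","scene"):
    im,d=manip.capture(c); P=cloud(c,d)
    np.savez(f"/tmp/{c}0.npz",im=im,d=d)
    for n in ("case","lid","opener_grip","tool_tray","tube_0_mid","lot_stamp","label_roll","weight_0"):
        for r in manip.cut_out(c,n):
            m=r["pixels"]; print(c,n,round(r["confidence"],2),np.round(r["rect"]),m.sum(),np.nanmedian(P[m],0).round(0))
    for n in ("opener_grip","opener_tip","tube_0_mid","case_notch","lid_front","tool_tray","case"):
        for r in manip.tip_of(c,n):
            u,v=np.round(r["location"]).astype(int); print(c,"pt",n,round(r["confidence"],2),u,v,P[min(v,399),min(u,639)].round(0))
im=np.load("/tmp/top0.npz")["im"]; save("a.png",im,(160,140,460,300),2.6)
E
```

```text
top case 0.73 [281. 149. 367. 209.] 3559 [611. -27.  64.]
top case 0.66 [397. 160. 413. 176.] 170 [ 641. -263.   20.]
top lid 0.96 [281. 147. 364. 208.] 3379 [613. -24.  64.]
top opener_grip 0.71 [414. 203. 423. 251.] 378 [ 465. -295.   16.]
top opener_grip 0.23 [400. 192. 443. 263.] 2479 [ 475. -312.    5.]
top tool_tray 0.97 [399. 190. 442. 261.] 2334 [ 476. -312.    5.]
top lot_stamp 0.45 [398. 159. 415. 175.] 144 [ 640. -263.   26.]
top label_roll 0.95 [392. 128. 416. 153.] 439 [ 721. -263.   30.]
top pt opener_grip 0.88 416 235 [ 448. -288.   17.]
top pt opener_tip 0.75 416 200 [ 550. -296.    7.]
top pt opener_tip 0.45 326 199 [554. -34.  38.]
top pt tube_0_mid 0.69 249 206 [541. 189.  14.]
top pt case_notch 0.77 331 198 [557. -48.  35.]
top pt lid_front 0.95 328 196 [558. -39.  63.]
top pt tool_tray 0.8 418 225 [ 476. -295.   18.]
top pt case 0.59 319 181 [601. -15.  62.]
scene lid 0.69 [313. 172. 383. 236.] 2680 [605. -52.  63.]
scene lid 0.58 [318. 176. 386. 224.] 1815 [614. -37.  64.]
scene opener_grip 0.82 [331. 274. 379. 299.] 383 [ 461. -299.   17.]
scene tool_tray 0.79 
[... 156 characters left out ...]
88 [ 461. -300.   17.]
scene tube_0_mid 0.48 [295. 167. 308. 189.] 87 [549. 193.  15.]
scene lot_stamp 0.8 [393. 240. 406. 263.] 226 [ 643. -275.   18.]
scene label_roll 0.51 [410. 231. 432. 254.] 296 [ 728. -255.   30.]
scene label_roll 0.16 [316. 177. 387. 226.] 1815 [613. -38.  64.]
scene weight_0 0.4 [316. 173. 389. 224.] 1839 [613. -38.  64.]
scene pt opener_grip 0.76 348 284 [ 463. -292.   19.]
scene pt opener_tip 0.67 377 274 [ 557. -292.    6.]
scene pt tube_0_mid 0.61 300 179 [542. 198.   4.]
scene pt case_notch 0.8 333 208 [555. -31.  47.]
scene pt lid_front 0.79 335 207 [560. -34.  51.]
scene pt tool_tray 0.71 356 289 [ 479. -307.    4.]
scene pt case 0.66 347 213 [573. -88.  65.]
```

View pics/a.png

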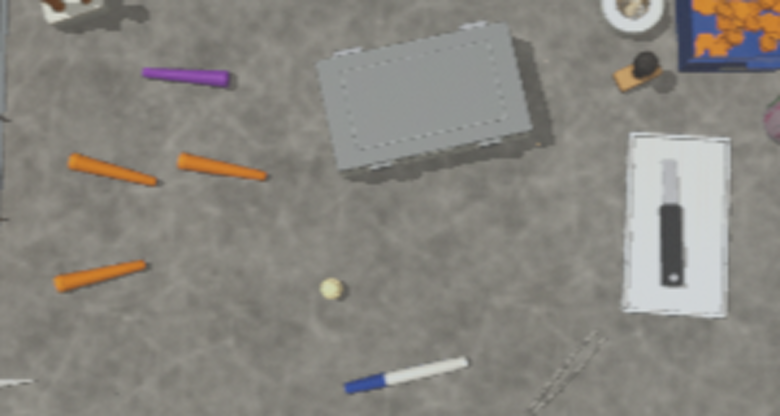

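```bash
python3 - <<'E'
from h import *
f=np.load("/tmp/top0.npz"); im,d=f["im"],f["d"]; P=cloud("top",d)
for c in("top","scene"):
  g=np.load(f"/tmp/{c}0.npz"); Q=cloud(c,g["d"]); hsv=cv2.cvtColor(g["im"],cv2.COLOR_RGB2HSV)
  m=((hsv[...,0]<18)&(hsv[...,1]>150)&(hsv[...,2]>90)).astype(np.uint8)
  n,l,s,ce=cv2.connectedComponentsWithStats(m)
  for i in range(1,n):
    if 25<s[i,4]<400:
      q=Q[l==i]; q=q[~np.isnan(q[:,0])]; 
      if len(q)<10: continue
      xy=(q-q.mean(0))[:,:2]; w,V=np.linalg.eigh(xy.T@xy); t=xy@V[:,1]
      print(c,s[i],"mean",q.mean(0).round(0),"dir",V[:,1].round(2),"len",np.ptp(t).round(0),"zmax",np.percentile(q[:,2],95).round(0))
# lid plane
for c in("top","scene"):
  g=np.load(f"/tmp/{c}0.npz"); Q=cloud(c,g["d"])
  m=(np.abs(Q[...,2]-63)<8)&(np.abs(Q[...,0]-610)<100)&(np.abs(Q[...,1]+30)<150)
  n,l,s,ce=cv2.connectedComponentsWithStats(m.astype(np.uint8)); i=1+np.argmax(s[1:,4]); q=Q[l==i]
  print(c,"lid z",np.median(q[:,2]),cv2.minAreaRect(q[:,:2].astype(np.float32)))
  # pixel corners at z=63
  cn,_=cv2.findContours((l==i).astype(np.uint8),0,1); cc=max(cn,key=cv2.contourArea)[:,0]
  w=unproj(c,cc,z=63)[:,:2].astype(np.float32); print(cv2.minAreaRect(w))
  m=(Q[...,2]>2)&(np.abs(Q[...,0]-476)<130)&(np.abs(Q[...,1]+312)<75)&(Q[...,2]<25)
  r=g
E
```

```text
top [ 0 38  3 26 45] mean [1008.  901.   87.] dir [-0.98 -0.22] len 87.0 zmax 101.0
top [187 199  33  12 147] mean [547. 327.  16.] dir [0.26 0.96] len 97.0 zmax 21.0
top [229 199  33  10 148] mean [547. 205.  16.] dir [0.2  0.98] len 94.0 zmax 21.0
top [181 240  35  12 158] mean [431. 338.  15.] dir [-0.21  0.98] len 97.0 zmax 21.0
top [  6 263  16  31 150] mean [346. 855.  16.] dir [-0.87 -0.48] len 96.0 zmax 21.0
scene [176   3  23  13 170] mean [ 554. 1763.  127.] dir [-0.17  0.99] len 229.0 zmax 143.0
scene [290  46  24   7  44] mean [ 929. 1025.   89.] dir [-0.95  0.32] len 119.0 zmax 102.0
scene [190 103  17  11  36] mean [344. 847.  15.] dir [-0.89 -0.46] len 91.0 zmax 21.0
scene [284 150   7  18  59] mean [548. 321.  15.] dir [0.25 0.97] len 100.0 zmax 21.0
scene [250 159  16  15  66] mean [431. 335.  14.] dir [-0.22  0.98] len 102.0 zmax 21.0
scene [297 168   9  19  66] mean [548. 200.  15.] dir [0.18 0.98] len 98.0 zmax 20.0
scene [457 275   7   8  34] mean [ 707. -447.   69.] dir [-0.82 -0.57] len 156.0 zmax 200.0
scene [445 277   7  13  49] mean [ 691. -430.   38.] dir [-0.75 -0.66] len 87.0 zmax 51.0
top lid z 63.762558795689074 ((615.62353515625, -25.662399291992188), (136.1121826171875, 214.43353271484375), 11.169004440307617)
((614.4857177734375, -25.582321166992188), (135.27935791015625, 213.73733520507812), 11.066993713378906)
scene lid z 64.16684740837513 ((617.7577514648438, -27.963645935058594), (139.0430450439453, 220.36669921875), 11.104867935180664)
((615.5712280273438, -30.67938232421875), (137.36195373535156, 221.74171447753906), 10.970918655395508)
```

```bash
python3 - <<'E'
from h import *
f=np.load("/tmp/scene0.npz")["im"]; save("b.png",f,(120,0,320,200),4)
f=np.load("/tmp/top0.npz")["im"]; save("c.png",f,(0,180,260,310),3)
E
```

```text
(no output)
```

View pics/b.png

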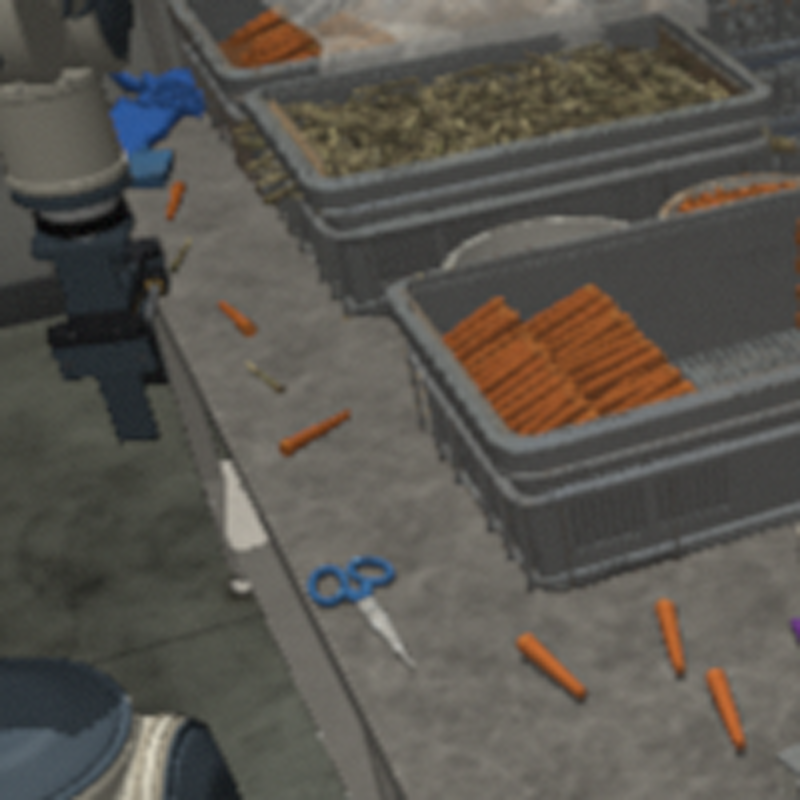

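View pics/c.png

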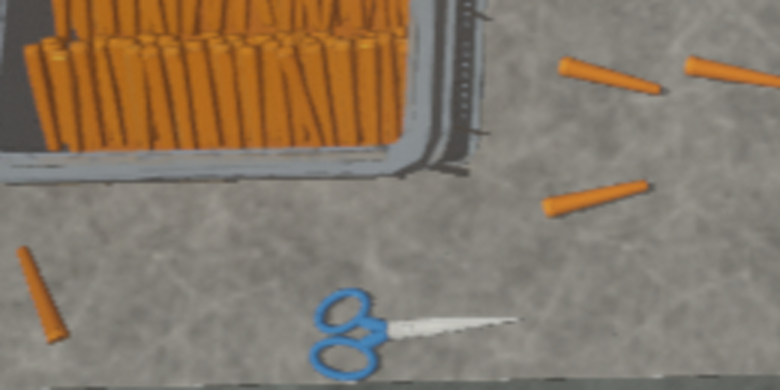

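```bash
python3 - <<'E'
from h import *
a=np.deg2rad(11.1); Rm=np.array([[np.cos(a),-np.sin(a)],[np.sin(a),np.cos(a)]]) 
for c in("top","scene"):
  g=np.load(f"/tmp/{c}0.npz"); Q=cloud(c,g["d"])
  m=(np.abs(Q[...,2]-63)<7)&(np.abs(Q[...,0]-610)<100)&(np.abs(Q[...,1]+30)<150)
  v,u=np.nonzero(m); w=unproj(c,np.c_[u,v],z=63)[:,:2]-[615,-26]; q=w@Rm
  for k in range(-105,110,15):
    s=q[np.abs(q[:,1]-k)<4]; 
    if len(s): print(c,"y",k,"x range",s[:,0].min().round(1),s[:,0].max().round(1))
  for k in range(-60,70,20):
    s=q[np.abs(q[:,0]-k)<4]
    if len(s): print(c,"x",k,"y range",s[:,1].min().round(1),s[:,1].max().round(1))
  save(f"case_{c}.png",g["im"],(270,140,400,240),6)
E
```

```text
top y -105 x range -62.6 60.5
top y -90 x range -62.4 61.3
top y -75 x range -63.4 67.2
top y -60 x range -68.1 66.7
top y -45 x range -62.4 61.2
top y -30 x range -62.2 61.4
top y -15 x range -62.0 59.3
top y 0 x range -61.2 60.1
top y 15 x range -62.5 60.3
top y 30 x range -62.9 60.5
top y 45 x range -62.1 60.6
top y 60 x range -68.0 67.1
top y 75 x range -62.3 67.3
top y 90 x range -62.1 61.1
top y 105 x range -61.9 61.3
top x -60 y range -105.0 106.8
top x -40 y range -106.2 106.1
top x -20 y range -105.9 107.0
top x 0 y range -104.3 106.3
top x 20 y range -106.0 107.3
top x 40 y range -105.1 106.6
top x 60 y range -105.6 105.3
scene y -105 x range -64.3 61.8
scene y -90 x range -63.0 67.4
scene y -75 x range -69.0 66.6
scene y -60 x range -67.6 65.8
scene y -45 x range -61.1 62.5
scene y -30 x range -64.9 62.5
scene y -15 x range -61.1 64.2
scene y 0 x range -62.1 64.2
scene y 15 x range -63.5 63.4
scene y 30 x range -62.1 62.5
scene y 45 x range -68.9 64.2
scene y 60 x range -68.0 66.8
scene y 75 x range -63.6 68.5
scene y 90 x range -62.6 62.5
scene y 105 x range -56.0 64.2
scene x -60 y range -109.8 104.6
scene x -40 y range -111.9 106.2
scene x -20 y range -112.1 105.5
scene x 0 y range -110.3 105.1
scene x 20 y range -115.6 104.4
scene x 40 y range -112.6 106.1
scene x 60 y range -108.8 103.4
```

View pics/case_scene.png

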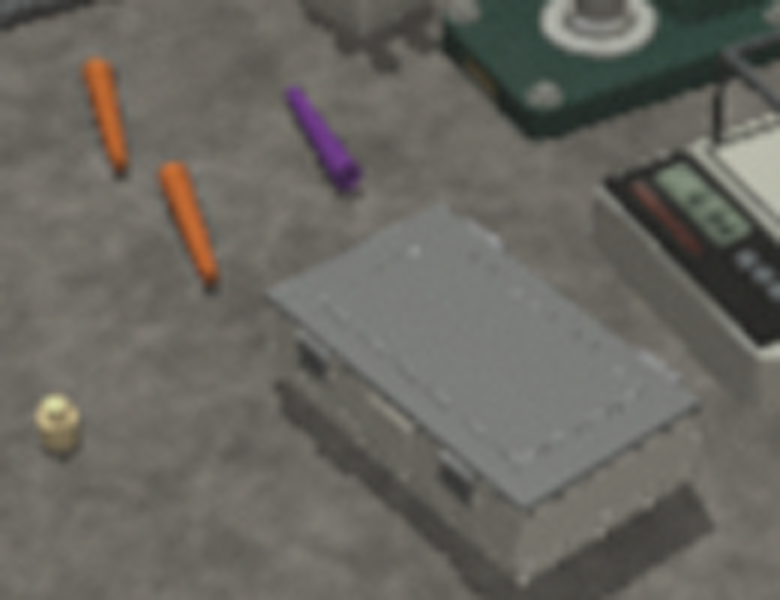

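View pics/case_top.png

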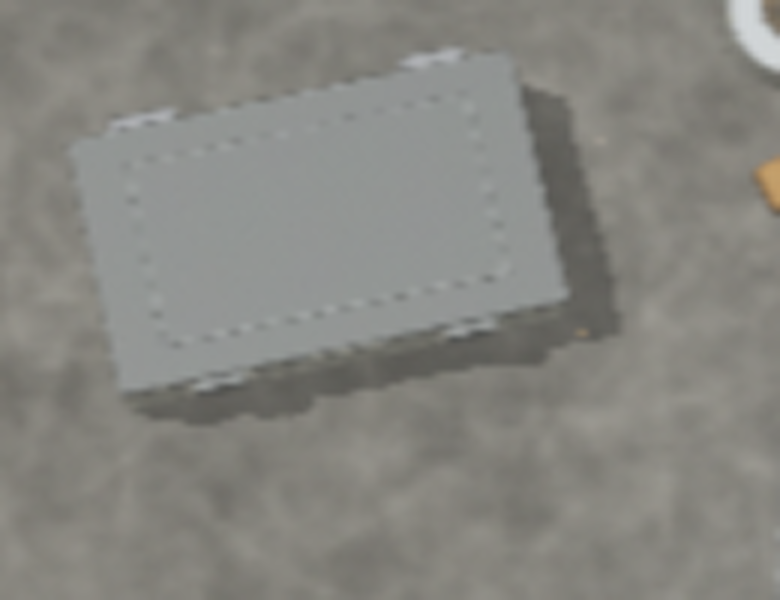

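```bash
cat >> h.py <<'E'
def goto(x,y,z,psi_deg=None):
    """print delta for jog: psi = world yaw of tool x axis (mod 180)"""
    s,M=st(); d=M.T@(np.array([x,y,z])-s["tool_pos"])/10
    turn=0
    if psi_deg is not None:
        psi=np.degrees(np.arctan2(M[1,0],M[0,0])); e=(psi_deg-psi+90)%180-90; turn=-np.radians(e)
    print("DELTA cm",d.round(2),"turn",round(turn,3),"dist rows",round(np.linalg.norm(d)*10/41.7,1),round(abs(turn)/0.125,1),"j6",s["joints"][5].round(2))
E
python3 - <<'E'
from h import *
for c in("top","scene"):
  g=np.load(f"/tmp/{c}0.npz"); im=g["im"]; Q=cloud(c,g["d"])
  reg=(np.abs(Q[...,0]-476)<100)&(np.abs(Q[...,1]+305)<56)
  m=reg&(im.max(2)<70)&(Q[...,2]>8)&(Q[...,2]<30)
  n,l,s,ce=cv2.connectedComponentsWithStats(m.astype(np.uint8)); i=1+np.argmax(s[1:,4]); v,u=np.nonzero(l==i)
  w=unproj(c,np.c_[u,v],z=18)[:,:2].astype(np.float32); print(c,"handle",cv2.minAreaRect(w),len(w), np.median(Q[l==i][:,2]))
  r=manip.cut_out(c,"tool_tray"); 
  if r:
    mm=r[0]["pixels"].astype(np.uint8); cn,_=cv2.findContours(mm,0,1); cc=max(cn,key=cv2.contourArea)[:,0]
    print("tray",cv2.minAreaRect(unproj(c,cc,z=10)[:,:2].astype(np.float32)))
  save(f"tray_{c}.png",im,((390,185,450,270) if c=="top" else (310,255,400,325)),7)
goto(465,-295,120,-90)
E
```

```text
Traceback (most recent call last):
ValueError: attempt to get argmax of an empty sequence
```

```bash
python3 - <<'E'
from h import *
for c in("top","scene"):
  g=np.load(f"/tmp/{c}0.npz"); im=g["im"]; Q=cloud(c,g["d"])
  reg=(np.abs(Q[...,0]-476)<100)&(np.abs(Q[...,1]+305)<56)
  if c=="top": print(im[230:240,410:424].max(2)); print(Q[235,418])
  m=reg&(im.max(2)<110)&(Q[...,2]>8)&(Q[...,2]<30)
  n,l,s,ce=cv2.connectedComponentsWithStats(m.astype(np.uint8)); 
  if n<2: print("none"); continue
  i=1+np.argmax(s[1:,4]); v,u=np.nonzero(l==i)
  w=unproj(c,np.c_[u,v],z=18)[:,:2].astype(np.float32); print(c,"handle",cv2.minAreaRect(w),len(w), np.median(Q[l==i][:,2]))
  r=manip.cut_out(c,"tool_tray"); 
  if r:
    mm=r[0]["pixels"].astype(np.uint8); cn,_=cv2.findContours(mm,0,1); cc=max(cn,key=cv2.contourArea)[:,0]
    print("tray",cv2.minAreaRect(unproj(c,cc,z=10)[:,:2].astype(np.float32)))
  save(f"tray_{c}.png",im,((390,185,450,270) if c=="top" else (310,255,400,325)),7)
goto(465,-295,120,-90)
E
```

```text
[[213 214 211 181  94  70  72  72  72  72  72  82 138 192]
 [213 214 211 181  97  73  73  74  73  72  74  82 139 192]
 [213 214 212 183 105  73  73  72  73  73  72  82 137 191]
 [214 214 212 184 107  73  73  73  73  73  73  78 123 185]
 [213 214 212 184 107  74  73  74  72  72  71  78 121 180]
 [214 215 212 184 106  73  73  72  72  74  72  79 115 159]
 [214 215 212 184 105  72  73  73  72  73  73  78 115 156]
 [214 215 212 184 107  72  72  72  72  73  73  79 115 156]
 [214 215 212 184 106  73  72  72  72  71  72  79 117 157]
 [215 215 212 184 107  73  72  72  72  72  73  79 114 155]]
[ 447.88867879 -294.21171159   14.70312972]
top handle ((450.7267761230469, -292.9580993652344), (22.427820205688477, 85.6208724975586), 89.73359680175781) 232 17.81961786289071
tray ((475.03900146484375, -302.4302978515625), (113.27388000488281, 200.04307556152344), 85.19798278808594)
scene handle ((451.2943420410156, -300.8232421875), (27.11629295349121, 91.30329895019531), 88.50392150878906) 258 17.64477077077578
tray ((476.9188537597656, -305.0369873046875), (119.42010498046875, 206.4717254638672), 85.39376831054688)
t 1.80 tcp [172.  600.9 213.9] gap 91.2 F [ 0.3 -0.2  0. ] M [ 0.01 -0.   -0.03] J [ 1.196  0.494  1.346 -0.     1.302 -0.095]
tool axes(cols)
 [[ 0.2752  0.9614 -0.    ]
 [ 0.9614 -0.2752 -0.    ]
 [-0.      0.     -1.    ]]
DELTA cm [-78.06  52.82   9.39] turn -0.279 dist rows 22.7 2.2 j6 -0.1
```

View pics/tray_top.png

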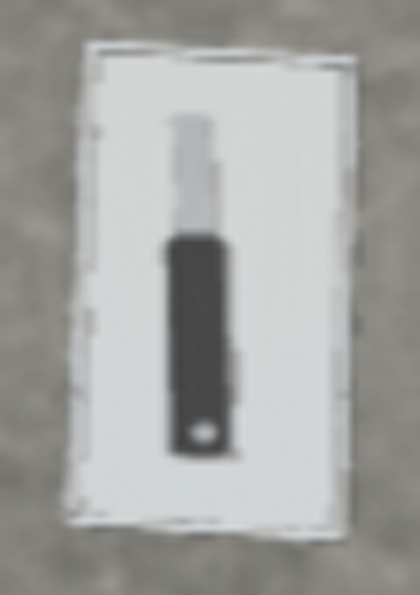

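```bash
python3 - <<'E'
from h import *
goto(450,200,214,89)
E
```

```text
t 1.80 tcp [172.  600.9 213.9] gap 91.2 F [ 0.3 -0.2  0. ] M [ 0.01 -0.   -0.03] J [ 1.196  0.494  1.346 -0.     1.302 -0.095]
tool axes(cols)
 [[ 0.2752  0.9614 -0.    ]
 [ 0.9614 -0.2752 -0.    ]
 [-0.      0.     -1.    ]]
DELTA cm [-3.089e+01  3.776e+01 -1.000e-02] turn -0.261 dist rows 11.7 2.1 j6 -0.1
```

Emit:
jog_arm(rows=[[-30.9,37.8,0,-0.261,4.8],[-30.9,37.8,0,-0.261,4.8],[-30.9,37.8,0,-0.261,4.8],[-30.9,37.8,0,-0.261,4.8],[-30.9,37.8,0,-0.261,4.8],[-30.9,37.8,0,-0.261,4.8],[-30.9,37.8,0,-0.261,4.8],[-30.9,37.8,0,-0.261,4.8]], force=40)

```text
t: 2.47
tool_pos: [360.4, 328.8, 214.2]
eef_rot: [2.241, 2.202, 0.001]
contact_force: [1.8, 0.5, -0.4]
finger_gap: 48.4
```

```bash
python3 - <<'E'
from h import *
goto(477,-295,120,89)
E
```

```text
t 2.47 tcp [360.4 328.8 214.2] gap 48.4 F [ 1.8  0.5 -0.4] M [ 0.06 -0.04  0.04] J [ 0.617  0.301  1.674 -0.     1.166 -0.936]
tool axes(cols)
 [[ 1.750e-02  9.998e-01  5.000e-04]
 [ 9.998e-01 -1.750e-02  3.000e-04]
 [ 3.000e-04  5.000e-04 -1.000e+00]]
DELTA cm [-62.17  12.74   9.4 ] turn -0.0 dist rows 15.4 0.0 j6 -0.94
```

Emit:
jog_arm(rows=[[-62.2,12.7,5,0,4.8],[-62.2,12.7,5,0,4.8],[-62.2,12.7,5,0,4.8],[-62.2,12.7,5,0,4.8],[-62.2,12.7,5,0,4.8],[-62.2,12.7,5,0,4.8],[-62.2,12.7,5,0,4.8],[-62.2,12.7,5,0,4.8]])

```text
t: 3.13
tool_pos: [420.4, 1.8, 187.9]
eef_rot: [2.241, 2.201, 0.001]
contact_force: [1.8, 0.2, 0.5]
finger_gap: 47.9
```

```bash
python3 - <<'E'
from h import *
goto(477,-295,60,89)
E
```

```text
t 3.13 tcp [420.4   1.8 187.9] gap 47.9 F [1.8 0.2 0.5] M [ 0.07 -0.01  0.05] J [-0.138  0.242  1.856  0.     1.042 -1.691]
tool axes(cols)
 [[ 1.770e-02  9.998e-01  8.000e-04]
 [ 9.998e-01 -1.770e-02 -1.000e-04]
 [-1.000e-04  8.000e-04 -1.000e+00]]
DELTA cm [-29.57   6.18  12.8 ] turn -0.0 dist rows 7.9 0.0 j6 -1.69
```

Emit:
jog_arm(rows=[[-29.6,6.2,9,0,4.8],[-29.6,6.2,9,0,4.8],[-29.6,6.2,9,0,4.8],[-29.6,6.2,9,0,4.8],[-29.6,6.2,9,0,4.8],[-29.6,6.2,9,0,4.8],[-29.6,6.2,9,0,4.8],[-29.6,6.2,9,0,4.8]])

```text
t: 3.8
tool_pos: [477.4, -297.3, 96.6]
eef_rot: [2.242, 2.199, -0.0]
contact_force: [-0.8, 0.3, -0.1]
finger_gap: 47.9
```

Emit:
jog_arm(rows=[[0,0,0,0,4.8],[0,0,0,0,4.8],[0,0,0,0,4.8],[0,0,0,0,4.8]])

```text
t: 4.13
tool_pos: [477.0, -292.2, 98.1]
eef_rot: [-2.24, -2.202, -0.0]
contact_force: [0.5, -0.2, -0.1]
finger_gap: 48.4
```

```bash
python3 - <<'E'
from h import *
goto(477,-295,6,89)
for c in ("top","scene"):
  im,d=manip.capture(c); save(f"d_{c}.png",im,(360,150,480,280) if c=="top" else (280,200,430,330),5 if c=="top" else 4.5)
E
```

```text
t 4.13 tcp [ 477.  -292.2   98.1] gap 48.4 F [ 0.5 -0.2 -0.1] M [0.   0.01 0.01] J [-0.657  0.543  1.637  0.     0.961 -2.21 ]
tool axes(cols)
 [[ 1.700e-02  9.999e-01 -0.000e+00]
 [ 9.999e-01 -1.700e-02  1.000e-04]
 [ 1.000e-04 -0.000e+00 -1.000e+00]]
DELTA cm [-0.28  0.01  9.21] turn 0.0 dist rows 2.2 0.0 j6 -2.21
```

View pics/d_scene.png

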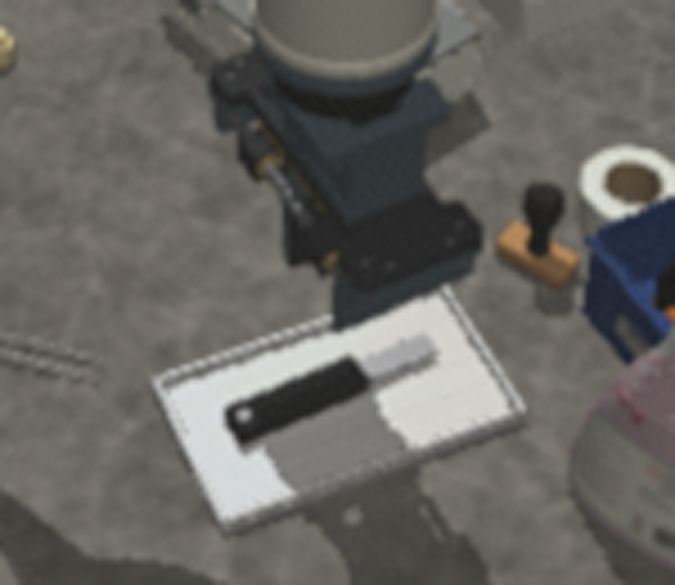

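View pics/d_top.png

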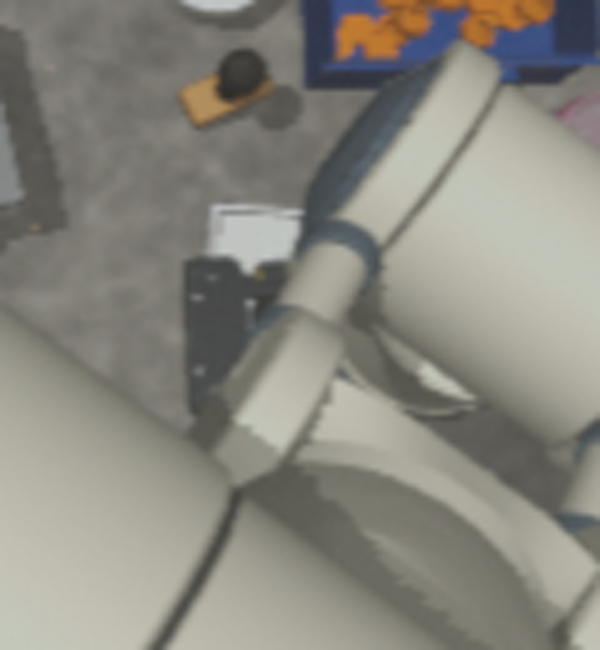

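Emit:
jog_arm(rows=[[-0.3,0,4,0,4.8],[-0.3,0,7,0,4.8],[-0.3,0,8.5,0,4.8],[-0.3,0,9.1,0,4.8],[-0.3,0,9.1,0,4.8],[-0.3,0,9.1,0,4.8]])

```text
t: 4.73
tool_pos: [477.5, -296.1, 7.5]
eef_rot: [2.24, 2.202, 0.0]
contact_force: [1.1, -0.5, -0.3]
finger_gap: 47.9
```

Emit:
jog_arm(rows=[[0,0,0,0,1.5],[0,0,0,0,1.5],[0,0,0,0,1.5],[0,0,0,0,1.5],[0,0,0,0,1.5],[0,0,0,0,1.5]], force=55)

```text
t: 5.23
tool_pos: [477.4, -296.4, 7.4]
eef_rot: [2.24, 2.201, 0.0]
contact_force: [-1.3, 1.6, 9.2]
finger_gap: 23.7
```

```bash
python3 - <<'E'
from h import *
st()
im,d=manip.capture("scene"); save(f"e.png",im,(280,200,430,330),4.5)
E
```

```text
t 5.23 tcp [ 477.4 -296.4    7.4] gap 23.7 F [-1.3  1.6  9.2] M [0.21 0.15 0.02] J [-0.662  0.684  1.692  0.     0.764 -2.215]
tool axes(cols)
 [[ 1.780e-02  9.998e-01  8.000e-04]
 [ 9.998e-01 -1.780e-02 -6.000e-04]
 [-6.000e-04  8.000e-04 -1.000e+00]]
```

View pics/e.png

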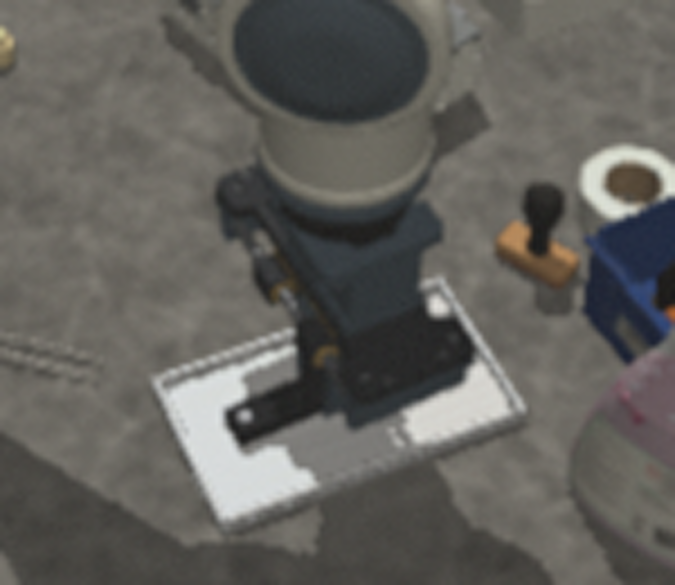

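Emit:
jog_arm(rows=[[0,0,-2,0,1.5],[0,0,-5,0,1.5],[0,0,-9,0,1.5],[0,0,-12,0,1.5],[0,0,-12,0,1.5],[0,0,-12,0,1.5]])

```text
t: 5.78
tool_pos: [477.9, -296.9, 128.6]
eef_rot: [2.238, 2.199, 0.001]
contact_force: [0.1, 0.7, -1.2]
finger_gap: 23.6
```

```bash
python3 - <<'E'
from h import *
# approach pose: case frame, blade dir = case x, tip 15 outside face
a=np.deg2rad(11.1); ex=np.array([np.cos(a),np.sin(a)]); C=np.array([614.5,-26.5])
tip=C-ex*(62+25); tcp=tip-ex*70; print("tip",tip,"tcp",tcp)
goto(*tcp,128,101.1)
im,d=manip.capture("scene"); save(f"f.png",im,(280,180,430,310),4.5)
E
```

```text
tip [529.12753823 -43.24941109] tcp [460.43705175 -56.72594874]
t 5.78 tcp [ 477.9 -296.9  128.6] gap 23.6 F [ 0.1  0.7 -1.2] M [-0.    0.05 -0.01] J [-0.662  0.504  1.604 -0.     1.03  -2.215]
tool axes(cols)
 [[ 0.0178  0.9998  0.003 ]
 [ 0.9998 -0.0177 -0.0023]
 [-0.0023  0.003  -1.    ]]
DELTA cm [23.98 -2.17  0.  ] turn -0.211 dist rows 5.8 1.7 j6 -2.22
```

View pics/f.png

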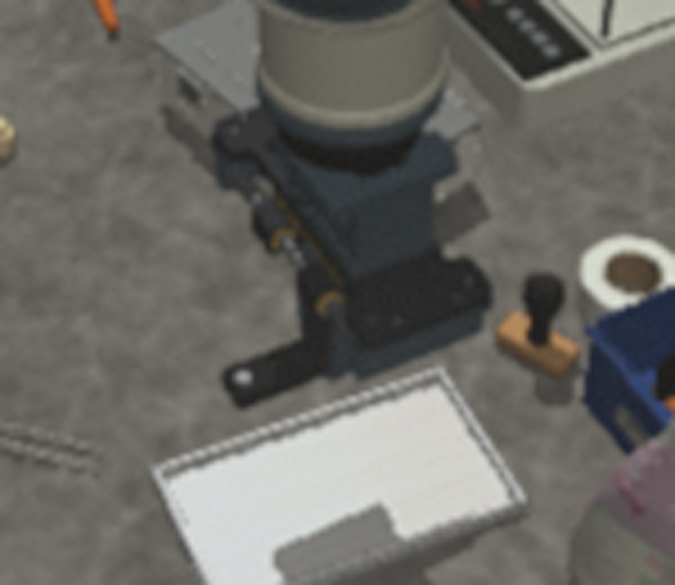

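Emit:
jog_arm(rows=[[24,-2.2,0,-0.211,1.5],[24,-2.2,0,-0.211,1.5],[24,-2.2,0,-0.211,1.5],[24,-2.2,0,-0.211,1.5],[24,-2.2,0,-0.211,1.5],[24,-2.2,0,-0.211,1.5],[24,-2.2,0,-0.211,1.5],[24,-2.2,0,-0.211,1.5]])

```text
t: 6.5
tool_pos: [458.3, -54.3, 125.7]
eef_rot: [-1.992, -2.427, 0.002]
contact_force: [-0.1, -0.2, -0.6]
finger_gap: 23.5
```

Emit:
jog_arm(rows=[[0,0,4,0,1.5],[0,0,6,0,1.5],[0,0,6,0,1.5],[0,0,6,0,1.5]])

```text
t: 6.83
tool_pos: [458.5, -56.5, 65.9]
eef_rot: [-1.996, -2.422, 0.002]
contact_force: [0.4, 0.3, 0.5]
finger_gap: 23.5
```

```bash
python3 - <<'E'
from h import *
goto(460.4,-56.7,49.1,101.1)
for c in ("top","scene"):
  im,d=manip.capture(c); save(f"g_{c}.png",im,(240,130,400,260) if c=="top" else (260,130,420,260),4.5)
  for n in ("opener_grip","opener_tip","case_notch"):
    print(c,n,[(np.round(r["location"],1),round(r["confidence"],2)) for r in manip.tip_of(c,n)])
E
```

```text
t 6.83 tcp [458.5 -56.5  65.9] gap 23.5 F [0.4 0.3 0.5] M [ 0.03 -0.06  0.01] J [-0.252  0.498  1.898 -0.     0.749 -2.015]
tool axes(cols)
 [[-1.910e-01  9.816e-01 -3.200e-03]
 [ 9.816e-01  1.910e-01  7.000e-04]
 [ 1.300e-03 -3.000e-03 -1.000e+00]]
DELTA cm [-0.06  0.19  1.68] turn -0.002 dist rows 0.4 0.0 j6 -2.01
top opener_grip [(array([333.2, 239.7]), 0.36)]
top opener_tip []
top case_notch [(array([325.7, 196.9]), 0.95), (array([329.9, 242.9]), 0.36)]
scene opener_grip [(array([304.4, 220.4]), 0.51)]
scene opener_tip []
scene case_notch [(array([332.5, 205.1]), 0.89)]
```

View pics/g_scene.png

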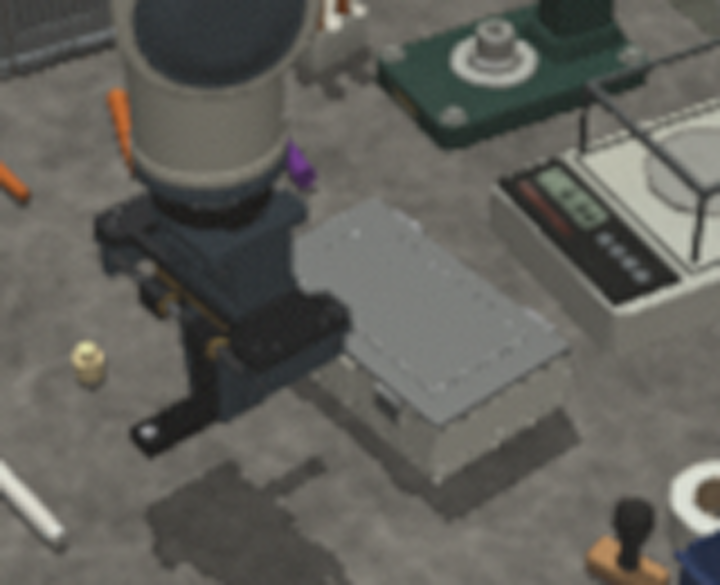

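View pics/g_top.png

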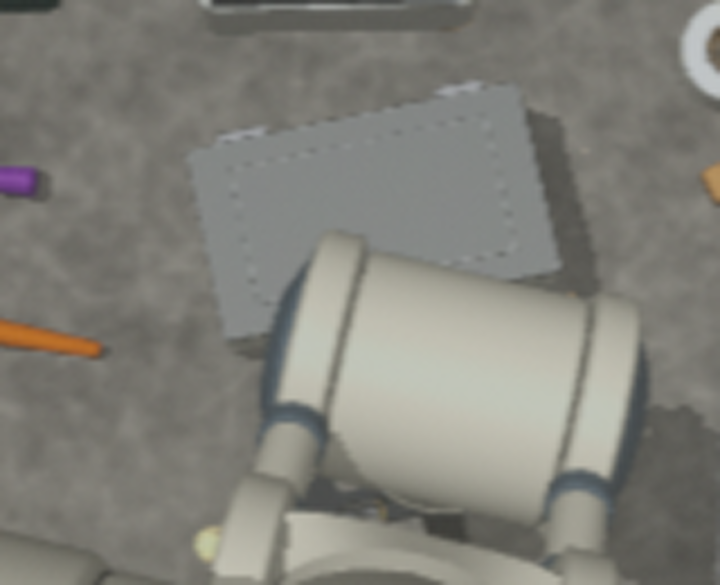

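```bash
python3 - <<'E'
from h import *
a=np.deg2rad(11.1); ex=np.array([np.cos(a),np.sin(a)]); t=np.array([458.5,-56.5])
for k in (-62,-72):
  for z in (62,69.5,76.5): print(k,z,(proj("scene",[*(t+ex*k),z])[0]-[260,130])*4.5)
E
```

```text
-62 62 [143.8397427  447.35617311]
-62 69.5 [142.96512066 439.44446031]
-62 76.5 [142.1425843  432.00390755]
-72 62 [131.35943596 454.4157138 ]
-72 69.5 [130.43254192 446.50402727]
-72 76.5 [129.56082321 439.06330067]
```

```bash
python3 - <<'E'
from h import *
for c in("scene","top"): print(c,proj(c,[553.7,-38.4,52.75]),proj(c,[553.7,-38.4,63]))
im,d=manip.capture("scene"); P=cloud("scene",d); m=(np.abs(P[...,0]-615)<50)&(np.abs(P[...,1]+40)<60)&(np.abs(P[...,2]-63)<6); print(np.median(P[m][:,2]))
im,d=manip.capture("top"); P=cloud("top",d); m=(np.abs(P[...,0]-640)<30)&(np.abs(P[...,1]+40)<60)&(np.abs(P[...,2]-63)<6); print(np.median(P[m][:,2]))
print(unproj("scene",[332.5,205.1],z=52.75))
goto(460.4,-56.7,49.1,101.1)
E
```

```text
scene [[333.72426379 208.11521727]] [[333.68513263 205.73783349]]
top [[327.73147599 198.11133334]] [[327.7825796  197.54096235]]
64.77916112469484
64.12870331884358
[[556.80680458 -24.3125452   52.75      ]]
t 7.33 tcp [459.5 -55.9  67.1] gap 23.5 F [-0.6 -0.2 -0.1] M [-0.    0.04 -0.04] J [-0.25   0.495  1.898 -0.     0.748 -2.014]
tool axes(cols)
 [[-1.921e-01  9.814e-01  7.000e-04]
 [ 9.814e-01  1.921e-01 -2.000e-04]
 [-3.000e-04  6.000e-04 -1.000e+00]]
DELTA cm [-0.09  0.07  1.8 ] turn -0.0 dist rows 0.4 0.0 j6 -2.01
```

Emit:
jog_arm(rows=[[-0.1,0.1,1.8,0,1.5],[-0.1,0.1,1.8,0,1.5],[-0.1,0.1,1.8,0,1.5],[-0.1,0.1,1.8,0,1.5],[-0.1,0.1,1.8,0,1.5]], force=60)

```text
t: 7.75
tool_pos: [460.6, -56.7, 49.2]
eef_rot: [1.996, 2.425, 0.0]
contact_force: [0.0, -0.3, -0.3]
finger_gap: 23.2
```

Emit:
jog_arm(rows=[[0,0.8,0,0,1.5],[0,1.6,0,0,1.5],[0,2.4,0,0,1.5],[0,2.4,0,0,1.5],[0,2.4,0,0,1.5]])

```text
t: 8.17
tool_pos: [484.7, -51.9, 48.7]
eef_rot: [1.996, 2.426, 0.0]
contact_force: [-0.4, -0.3, -0.6]
finger_gap: 23.4
```

```bash
python3 - <<'E'
from h import *
goto(484,-52.1,49.1,101.1)
E
```

```text
t 8.17 tcp [484.7 -51.9  48.7] gap 23.4 F [-0.4 -0.3 -0.6] M [0.02 0.02 0.02] J [-0.229  0.551  1.853 -0.     0.737 -1.994]
tool axes(cols)
 [[-1.925e-01  9.813e-01  5.000e-04]
 [ 9.813e-01  1.925e-01 -1.000e-04]
 [-2.000e-04  4.000e-04 -1.000e+00]]
DELTA cm [-0.   -0.07 -0.04] turn -0.0 dist rows 0.0 0.0 j6 -1.99
```

Tip is at the wall. Insert slowly, watching force.

Emit:
jog_arm(rows=[[0,0.4,0,0,1.5],[0,0.8,0,0,1.5],[0,1.0,0,0,1.5],[0,1.0,0,0,1.5]])

```text
t: 8.5
tool_pos: [494.4, -50.1, 48.8]
eef_rot: [1.996, 2.425, 0.0]
contact_force: [-0.5, 0.5, -1.0]
finger_gap: 23.5
```

```bash
python3 - <<'E'
from h import *
st()
E
```

```text
t 8.50 tcp [494.4 -50.1  48.8] gap 23.5 F [-0.5  0.5 -1. ] M [ 0.05  0.03 -0.02] J [-0.221  0.559  1.83   0.     0.752 -1.985]
tool axes(cols)
 [[-1.921e-01  9.814e-01  4.000e-04]
 [ 9.814e-01  1.921e-01 -1.000e-04]
 [-2.000e-04  4.000e-04 -1.000e+00]]
```

Emit:
jog_arm(rows=[[0,0.5,0,0,1.5],[0,1.0,0,0,1.5],[0,1.5,0,0,1.5],[0,2.0,0,0,1.5],[0,2.4,0,0,1.5],[0,2.4,0,0,1.5]])

```text
t: 9.0
tool_pos: [518.5, -45.5, 48.8]
eef_rot: [1.996, 2.425, 0.001]
contact_force: [0.2, 0.0, -0.5]
finger_gap: 23.5
```

```bash
python3 - <<'E'
from h import *
st()
im,d=manip.capture("scene"); save("i.png",im,(260,130,420,260),4.5)
E
```

```text
t 9.00 tcp [518.5 -45.5  48.8] gap 23.5 F [ 0.2  0.  -0.5] M [ 0.01  0.05 -0.01] J [-0.202  0.58   1.773  0.     0.788 -1.966]
tool axes(cols)
 [[-1.922e-01  9.814e-01  8.000e-04]
 [ 9.814e-01  1.922e-01 -1.000e-04]
 [-3.000e-04  8.000e-04 -1.000e+00]]
```

View pics/i.png

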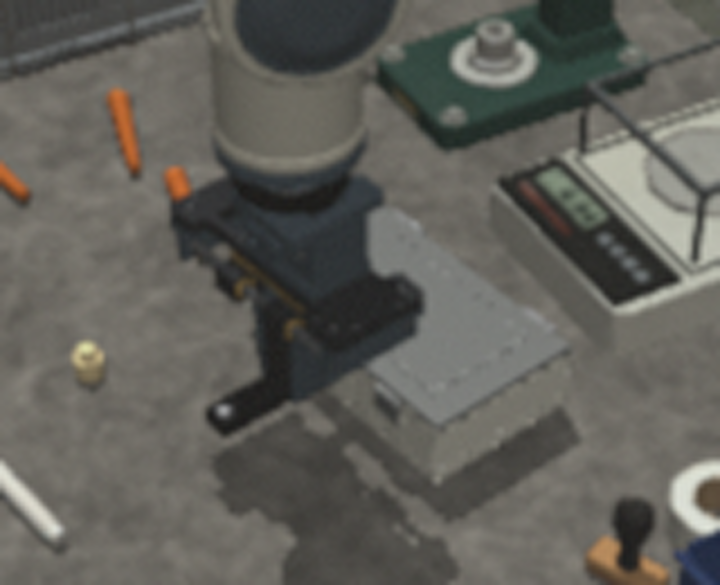

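Emit:
jog_arm(rows=[[0,0,-0.3,0,1.5],[0,0,-0.6,0,1.5],[0,0,-0.9,0,1.5],[0,0,-1.2,0,1.5],[0,0,-1.5,0,1.5],[0,0,-1.8,0,1.5],[0,0,-1.8,0,1.5],[0,0,-1.8,0,1.5]])

```text
t: 9.72
tool_pos: [516.7, -45.5, 66.6]
eef_rot: [-1.996, -2.424, 0.001]
contact_force: [-0.9, 1.3, -1.2]
finger_gap: 24.3
```

```bash
cat >> h.py <<'E'
def lid(c="scene"):
    im,d=manip.capture(c); P=cloud(c,d)
    a=np.deg2rad(11.1); ex=np.array([np.cos(a),np.sin(a)]); ey=np.array([-ex[1],ex[0]]); C=np.array([614.5,-26.5])
    q=np.stack([(P[...,:2]-C)@ex,(P[...,:2]-C)@ey,P[...,2]],-1)
    return im,d,q
E
python3 - <<'E'
from h import *
st()
im,d,q=lid(); save("j.png",im,(260,130,420,260),4.5)
for x0 in range(-60,61,20):
  m=(np.abs(q[...,0]-x0)<6)&(q[...,1]<-70)&(q[...,1]>-100)&(q[...,2]>40)&(q[...,2]<150); print(x0,m.sum(),np.median(q[m][:,2]) if m.any() else None)
E
```

```text
t 9.72 tcp [516.7 -45.5  66.6] gap 24.3 F [-0.9  1.3 -1.2] M [ 0.    0.1  -0.02] J [-0.203  0.549  1.762 -0.     0.831 -1.967]
tool axes(cols)
 [[-1.919e-01  9.814e-01 -1.300e-03]
 [ 9.814e-01  1.919e-01  2.000e-04]
 [ 4.000e-04 -1.200e-03 -1.000e+00]]
-60 52 56.595766059846994
-40 28 64.08204341508406
-20 26 64.61934334463336
0 26 64.34599656972455
20 30 64.16855796067915
40 24 63.74329246033659
60 24 63.454334822031285
```

View pics/j.png

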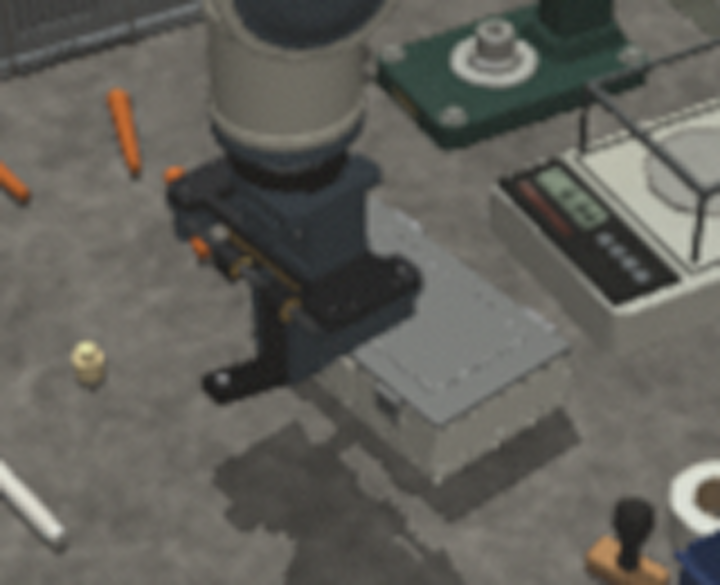

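Emit:
jog_arm(rows=[[0,0,0,0,1.5],[0,0,0,0,1.5],[0,0,0,0,1.5]], force=60)

```text
t: 10.02
tool_pos: [517.5, -45.6, 67.0]
eef_rot: [1.997, 2.425, 0.0]
contact_force: [-0.5, 0.5, -2.3]
finger_gap: 23.1
```

```bash
python3 - <<'E'
from h import *
st()
im,d,q=lid(); save("k.png",im,(290,190,370,240),9)
# side profile of opener: points near blade/handle axis
for x0 in range(-180,-60,8):
  m=(np.abs(q[...,0]-x0)<4)&(np.abs(q[...,1])<13)&(q[...,2]>20); 
  if m.sum()>3: print(x0,m.sum(),np.percentile(q[m][:,2],[5,50,95]).round(0))
E
```

```text
t 10.02 tcp [517.5 -45.6  67. ] gap 23.1 F [-0.5  0.5 -2.3] M [-0.05  0.26 -0.03] J [-0.203  0.549  1.761 -0.     0.831 -1.967]
tool axes(cols)
 [[-1.920e-01  9.814e-01  4.000e-04]
 [ 9.814e-01  1.920e-01 -1.000e-04]
 [-2.000e-04  4.000e-04 -1.000e+00]]
-164 24 [81. 88. 93.]
-156 16 [ 87.  92. 428.]
-148 36 [ 81. 282. 426.]
-140 169 [ 86. 316. 366.]
-132 76 [ 84. 248. 461.]
-124 101 [ 81. 198. 466.]
-116 57 [ 75. 182. 469.]
-108 51 [ 76. 104. 472.]
-100 35 [ 72. 468. 472.]
-92 20 [ 75. 471. 472.]
-84 14 [469. 470. 472.]
-76 16 [466. 469. 470.]
-68 13 [462. 465. 468.]
```

View pics/k.png

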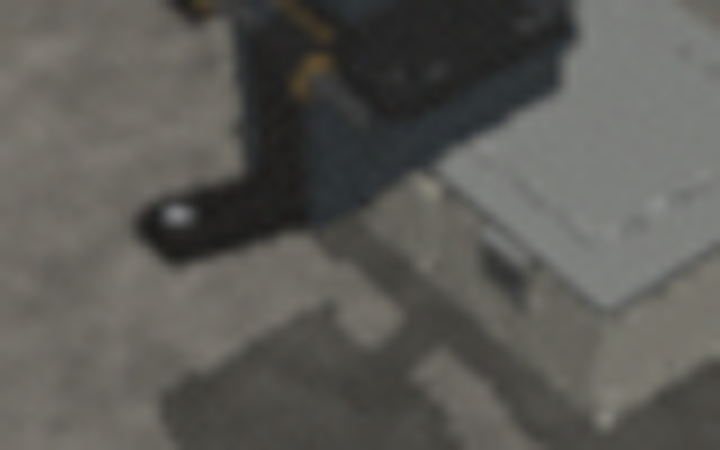

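Emit:
jog_arm(rows=[[0,0,-0.2,0,1.5],[0,0,-0.4,0,1.5],[0,0,-0.4,0,1.5]], force=60)

```text
t: 10.32
tool_pos: [517.0, -45.5, 70.7]
eef_rot: [-1.996, -2.425, 0.001]
contact_force: [0.5, -0.9, -12.3]
finger_gap: 23.1
```

```bash
cat >> h.py <<'E'
def chk(name=None):
    st(); im,d,q=lid()
    m=(np.abs(q[...,0]+160)<12)&(np.abs(q[...,1])<13)&(q[...,2]>20)&(q[...,2]<250)
    print("tail x",np.percentile(q[m][:,0],5).round(1),"ztop",np.percentile(q[m][:,2],95).round(1))
    m=(q[...,0]>-55)&(q[...,0]<55)&(q[...,1]<-75)&(q[...,1]>-100)&(q[...,2]>50)&(q[...,2]<220)
    print("lid angle",-np.polyfit(q[m][:,0],q[m][:,2],1)[0].round(3),m.sum())
    if name: save(name,im,(260,130,420,260),4.5)
E
python3 - <<'E'
from h import *
chk()
E
```

```text
t 10.32 tcp [517.  -45.5  70.7] gap 23.1 F [  0.5  -0.9 -12.3] M [-0.14  0.38  0.03] J [-0.203  0.543  1.758 -0.     0.841 -1.967]
tool axes(cols)
 [[-1.921e-01  9.814e-01 -9.000e-04]
 [ 9.814e-01  1.921e-01  1.000e-04]
 [ 3.000e-04 -8.000e-04 -1.000e+00]]
tail x -166.4 ztop 99.7
lid angle -0.004 214
```

Emit:
jog_arm(rows=[[0,0,-0.2,0,1.5],[0,0,-0.4,0,1.5],[0,0,-0.5,0,1.5]])

```text
t: 10.62
tool_pos: [517.4, -45.5, 76.0]
eef_rot: [-1.997, -2.425, -0.0]
contact_force: [0.7, 0.4, -11.7]
finger_gap: 22.9
```

```bash
python3 - <<'E'
from h import *
chk("l.png")
E
```

```text
t 10.62 tcp [517.4 -45.5  76. ] gap 22.9 F [  0.7   0.4 -11.7] M [-0.01  0.26 -0.02] J [-0.203  0.534  1.754  0.     0.853 -1.967]
tool axes(cols)
 [[-0.1921  0.9814 -0.    ]
 [ 0.9814  0.1921  0.    ]
 [ 0.     -0.     -1.    ]]
tail x -165.0 ztop 108.6
lid angle 0.0 212
```

View pics/l.png

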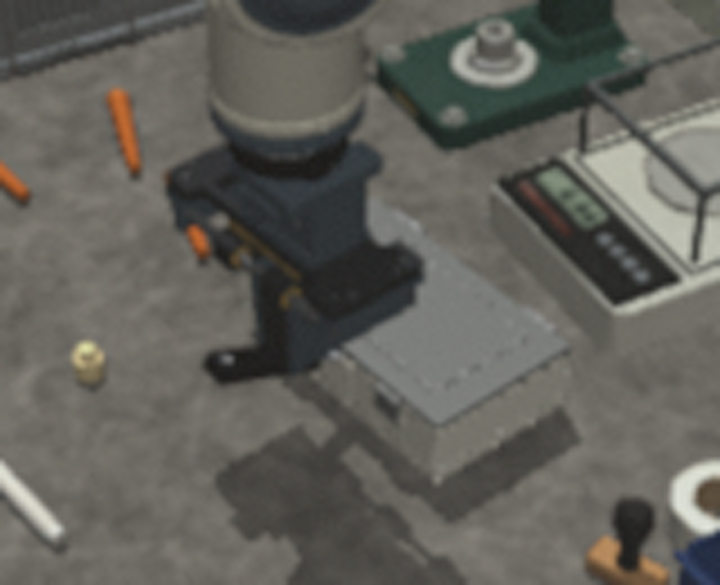

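Emit:
jog_arm(rows=[[0,0,0.4,0,1.5],[0,0,0.8,0,1.5],[0,0,1.2,0,1.5],[0,0,1.6,0,1.5],[0,0,2.0,0,1.5],[0,0,2.4,0,1.5],[0,0,2.7,0,1.5],[0,0,2.7,0,1.5]], force=40)

```text
t: 11.33
tool_pos: [517.6, -45.8, 48.7]
eef_rot: [1.996, 2.425, 0.0]
contact_force: [-3.6, -1.0, 6.4]
finger_gap: 23.2
```

```bash
python3 - <<'E'
from h import *
chk("m.png")
E
```

```text
t 11.33 tcp [517.6 -45.8  48.7] gap 23.2 F [-3.6 -1.   6.4] M [-0.26  0.37 -0.02] J [-0.203  0.579  1.775 -0.     0.787 -1.967]
tool axes(cols)
 [[-1.920e-01  9.814e-01  7.000e-04]
 [ 9.814e-01  1.920e-01 -4.000e-04]
 [-5.000e-04  6.000e-04 -1.000e+00]]
tail x -168.1 ztop 59.9
lid angle -0.001 209
```

View pics/m.png

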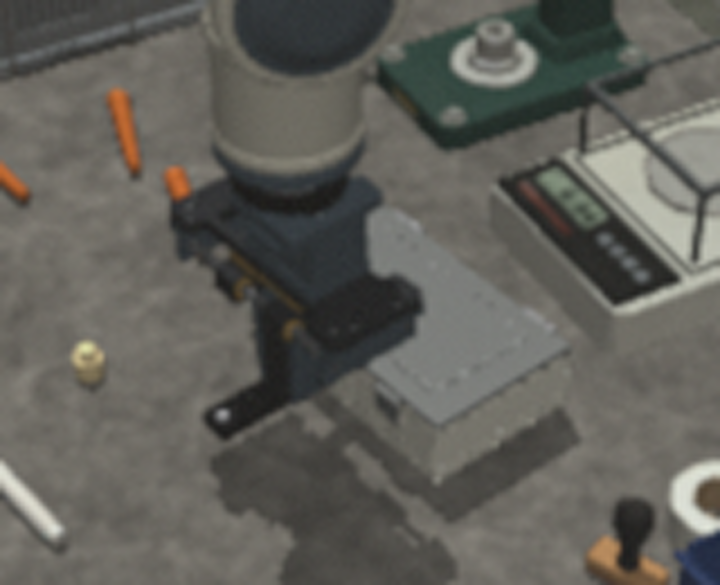

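Emit:
jog_arm(rows=[[0,0,0.3,0,1.5],[0,0,0.6,0,1.5],[0,0,0.9,0,1.5],[0,0,1.2,0,1.5],[0,0,1.2,0,1.5]])

```text
t: 11.8
tool_pos: [518.6, -45.7, 37.7]
eef_rot: [1.995, 2.423, 0.002]
contact_force: [-3.4, 1.0, 24.0]
finger_gap: 23.6
```

```bash
python3 - <<'E'
from h import *
chk()
E
```

```text
t 11.80 tcp [518.6 -45.7  37.7] gap 23.6 F [-3.4  1.  24. ] M [0.4  0.62 0.08] J [-0.203  0.598  1.781  0.     0.759 -1.967]
tool axes(cols)
 [[-1.920e-01  9.814e-01  2.800e-03]
 [ 9.814e-01  1.920e-01 -5.000e-04]
 [-1.000e-03  2.700e-03 -1.000e+00]]
tail x -166.5 ztop 42.5
lid angle 0.007 210
```

Emit:
jog_arm(rows=[[0,0,0.3,0,1.5],[0,0,0.6,0,1.5],[0,0,0.6,0,1.5]], force=50)

```text
t: 12.1
tool_pos: [519.1, -45.6, 31.6]
eef_rot: [1.995, 2.423, 0.003]
contact_force: [-1.2, 3.0, 17.8]
finger_gap: 23.4
```

```bash
python3 - <<'E'
from h import *
chk("n.png")
E
```

```text
t 12.10 tcp [519.1 -45.6  31.6] gap 23.4 F [-1.2  3.  17.8] M [ 0.58 -0.47  0.09] J [-2.030e-01  6.090e-01  1.785e+00  1.000e-03  7.440e-01 -1.967e+00]
tool axes(cols)
 [[-1.919e-01  9.814e-01  3.900e-03]
 [ 9.814e-01  1.919e-01 -4.000e-04]
 [-1.200e-03  3.800e-03 -1.000e+00]]
tail x -164.8 ztop 32.8
lid angle 0.038 204
```

View pics/n.png

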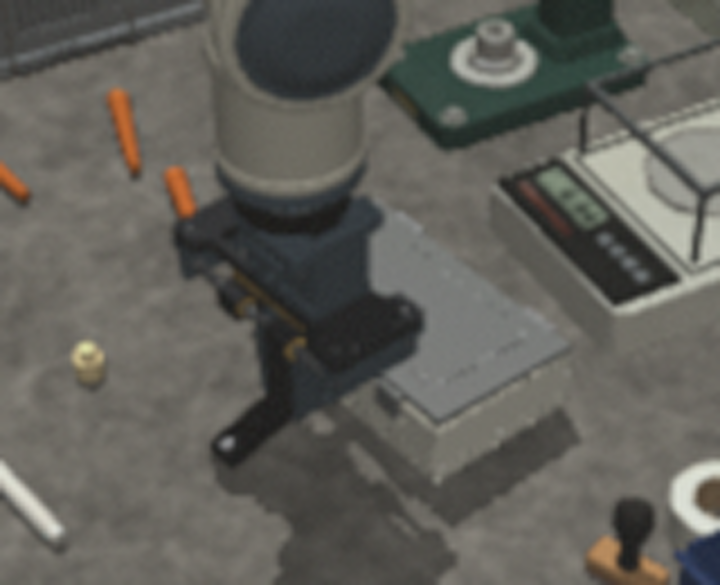

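Emit:
jog_arm(rows=[[0,0,0.3,0,1.5],[0,0,0.5,0,1.5],[0,0,0.5,0,1.5]])

```text
t: 12.4
tool_pos: [519.5, -45.7, 26.6]
eef_rot: [1.994, 2.422, 0.004]
contact_force: [1.3, 1.6, 16.4]
finger_gap: 23.6
```

```bash
python3 - <<'E'
from h import *
chk("o.png")
E
```

```text
t 12.40 tcp [519.5 -45.7  26.6] gap 23.6 F [ 1.3  1.6 16.4] M [ 0.45 -0.67  0.04] J [-0.203  0.617  1.787  0.     0.732 -1.967]
tool axes(cols)
 [[-1.919e-01  9.814e-01  4.600e-03]
 [ 9.814e-01  1.919e-01 -6.000e-04]
 [-1.500e-03  4.400e-03 -1.000e+00]]
tail x -158.6 ztop 25.5
lid angle 0.055 204
```

View pics/o.png

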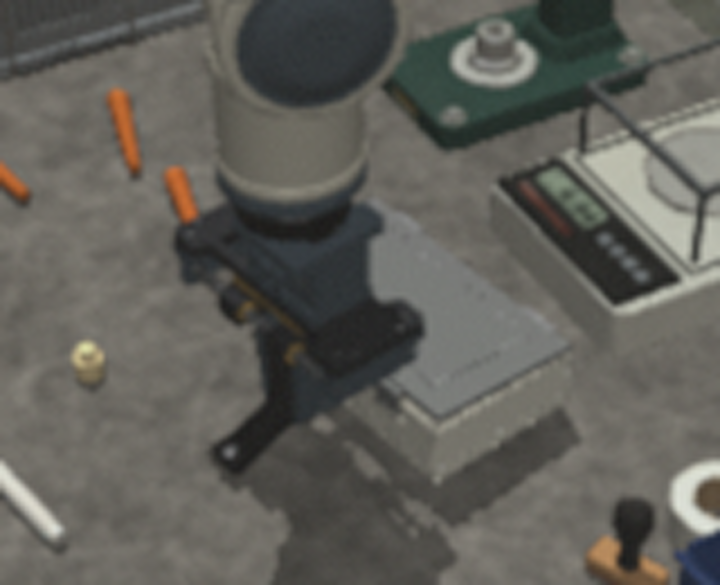

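Emit:
jog_arm(rows=[[0,0.3,0,0,1.5],[0,0.6,0,0,1.5],[0,0.9,0,0,1.5],[0,0.9,0.1,0,1.5],[0,0.9,0.2,0,1.5],[0,0.9,0.2,0,1.5]])

```text
t: 12.95
tool_pos: [524.4, -43.6, 24.8]
eef_rot: [-1.995, -2.424, 0.002]
contact_force: [-18.7, 2.1, 39.9]
finger_gap: 23.5
```

```bash
python3 - <<'E'
from h import *
chk("p.png")
E
```

```text
t 12.95 tcp [524.4 -43.6  24.8] gap 23.5 F [-18.7   2.1  39.9] M [0.28 3.09 0.15] J [-0.196  0.627  1.771 -0.     0.747 -1.96 ]
tool axes(cols)
 [[-1.923e-01  9.813e-01 -2.400e-03]
 [ 9.813e-01  1.923e-01  2.000e-04]
 [ 6.000e-04 -2.300e-03 -1.000e+00]]
tail x -149.3 ztop 21.0
lid angle 0.272 208
```

View pics/p.png

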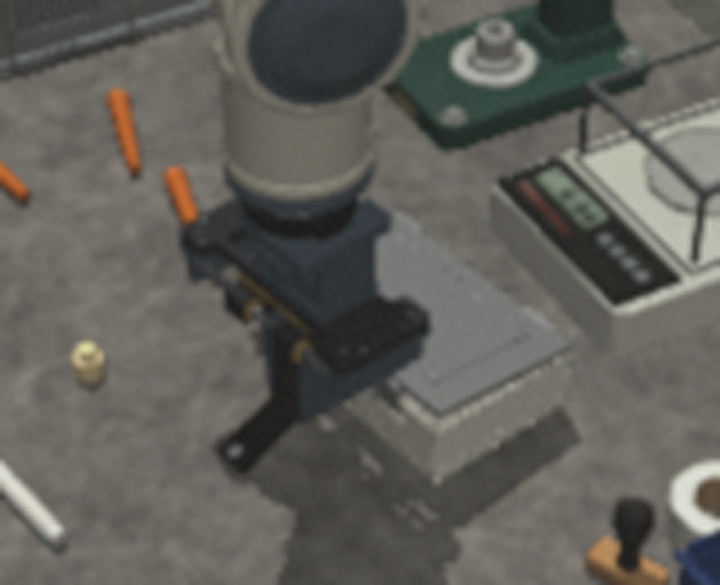

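Emit:
jog_arm(rows=[[0,-0.5,-0.1,0,1.5],[0,-0.5,-0.1,0,1.5],[0,-0.5,-0.1,0,1.5]])

```text
t: 13.25
tool_pos: [521.5, -44.9, 24.8]
eef_rot: [1.997, 2.425, 0.0]
contact_force: [-2.2, -0.1, 2.0]
finger_gap: 23.9
```

```bash
python3 - <<'E'
from h import *
chk()
im,d,q=lid(); save("q.png",im,(300,180,400,250),8)
for x0 in range(-70,61,10):
  m=(np.abs(q[...,0]-x0)<5)&(q[...,1]<-90)&(q[...,1]>-104)&(q[...,2]>50)&(q[...,2]<300); print(x0,m.sum(),np.percentile(q[m][:,2],[5,50,95]).round(1) if m.any() else None)
E
```

```text
t 13.25 tcp [521.5 -44.9  24.8] gap 23.9 F [-2.2 -0.1  2. ] M [-0.02  0.59  0.06] J [-0.2    0.623  1.78  -0.     0.738 -1.964]
tool axes(cols)
 [[-1.918e-01  9.814e-01  4.000e-04]
 [ 9.814e-01  1.918e-01 -1.000e-04]
 [-2.000e-04  4.000e-04 -1.000e+00]]
tail x -154.0 ztop 23.5
lid angle 0.145 196
-70 7 [132.  140.5 147.6]
-60 19 [ 52.3  73.1 147.9]
-50 12 [54.9 75.4 78.6]
-40 12 [64.2 73.2 76.2]
-30 11 [62.9 71.7 75.2]
-20 13 [53.9 71.6 74.7]
-10 9 [60.  70.6 73. ]
0 10 [66.6 69.1 71.7]
10 11 [59.9 67.7 70.4]
20 10 [60.  68.6 69.8]
30 12 [61.  67.2 69.5]
40 9 [63.8 66.3 69.1]
50 6 [61.5 65.4 67.9]
60 11 [60.2 63.4 65.3]
```

View pics/q.png

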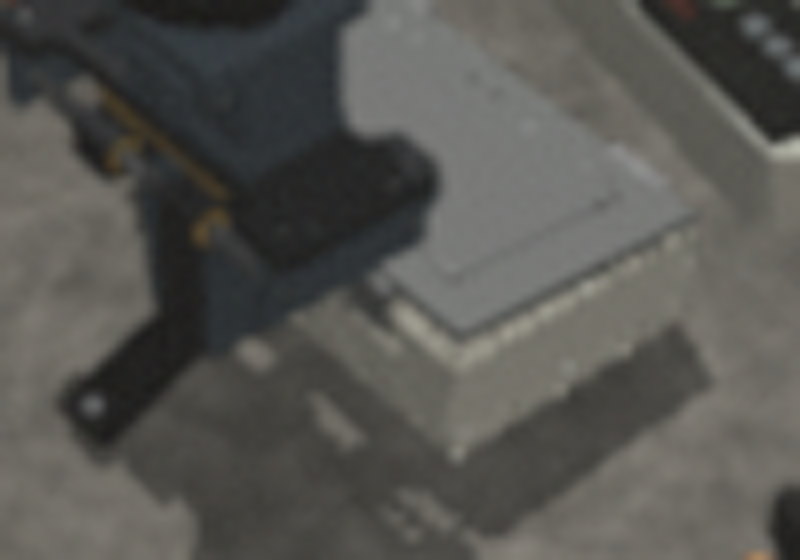

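Emit:
jog_arm(rows=[[0,0,0.2,0,1.5],[0,0,0.2,0,1.5],[0,0,0.2,0,1.5],[0,0,0.2,0,1.5]])

```text
t: 13.68
tool_pos: [521.9, -44.8, 23.8]
eef_rot: [1.996, 2.424, 0.001]
contact_force: [-6.6, 0.9, 29.2]
finger_gap: 23.8
```

```bash
python3 - <<'E'
from h import *
chk()
im,d,q=lid()
m=(q[...,0]>-50)&(q[...,0]<55)&(q[...,1]<-75)&(q[...,1]>-100)&(q[...,2]>58)&(q[...,2]<95)
p=np.polyfit(q[m][:,0],q[m][:,2],1)
print(p, np.median(np.abs(np.polyval(p,q[m][:,0])-q[m][:,2])))
E
```

```text
t 13.68 tcp [521.9 -44.8  23.8] gap 23.8 F [-6.6  0.9 29.2] M [ 0.18  1.46 -0.03] J [-0.2    0.625  1.78   0.     0.735 -1.964]
tool axes(cols)
 [[-1.921e-01  9.814e-01  1.400e-03]
 [ 9.814e-01  1.921e-01 -3.000e-04]
 [-5.000e-04  1.300e-03 -1.000e+00]]
tail x -150.2 ztop 22.7
lid angle 0.152 198
[-0.09168415 70.34215559] 1.2710543187962315
```

Emit:
jog_arm(rows=[[0,0,-0.5,0,1.5],[0,0,-0.8,0,1.5],[0,0,-0.8,0,1.5]], force=60)

```text
t: 14.03
tool_pos: [521.9, -44.8, 31.1]
eef_rot: [1.996, 2.425, 0.001]
contact_force: [-0.5, -0.0, -1.1]
finger_gap: 23.5
```

```bash
cat >> h.py <<'E'
def lidfit():
    im,d,q=lid()
    m=(q[...,0]>-50)&(q[...,0]<55)&(q[...,1]<-75)&(q[...,1]>-104)&(q[...,2]>58)&(q[...,2]<110)
    A=q[m]; 
    for _ in range(4):
        p=np.polyfit(A[:,0],A[:,2],1); r=np.abs(np.polyval(p,A[:,0])-A[:,2]); A=A[r<max(2,2*np.median(r))]
    print("LID slope",p.round(3),len(A))
E
python3 - <<'E'
from h import *
chk("r.png"); lidfit()
E
```

```text
t 14.03 tcp [521.9 -44.8  31.1] gap 23.5 F [-0.5 -0.  -1.1] M [ 0.04  0.   -0.02] J [-0.2    0.613  1.776  0.     0.752 -1.964]
tool axes(cols)
 [[-1.920e-01  9.814e-01  9.000e-04]
 [ 9.814e-01  1.920e-01 -1.000e-04]
 [-3.000e-04  9.000e-04 -1.000e+00]]
tail x -159.9 ztop 27.1
lid angle 0.223 191
LID slope [-0.155 74.26 ] 162
```

View pics/r.png

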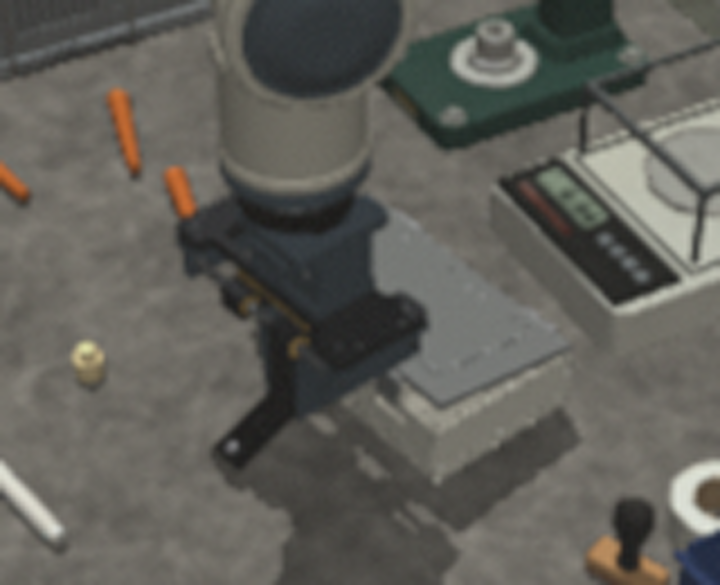

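Emit:
jog_arm(rows=[[0,0,0.3,0,1.5],[0,0,0.5,0,1.5],[0,0,0.5,0,1.5],[0,0,0.5,0,1.5]])

```text
t: 14.47
tool_pos: [521.1, -44.8, 25.4]
eef_rot: [-1.997, -2.425, 0.0]
contact_force: [-0.1, 0.4, -1.0]
finger_gap: 23.9
```

```bash
python3 - <<'E'
from h import *
chk(); lidfit()
E
```

```text
t 14.47 tcp [521.1 -44.8  25.4] gap 23.9 F [-0.1  0.4 -1. ] M [ 0.03 -0.04 -0.03] J [-0.2    0.622  1.78  -0.     0.74  -1.964]
tool axes(cols)
 [[-1.919e-01  9.814e-01 -6.000e-04]
 [ 9.814e-01  1.919e-01  1.000e-04]
 [ 2.000e-04 -6.000e-04 -1.000e+00]]
tail x -160.1 ztop 22.9
lid angle 0.194 193
LID slope [-0.159 74.681] 138
```

Emit:
jog_arm(rows=[[0,0,0.1,0,1.5],[0,0,0.2,0,1.5],[0,0,0.2,0,1.5],[0,0,0.2,0,1.5]])

```text
t: 14.9
tool_pos: [521.6, -44.8, 24.1]
eef_rot: [1.996, 2.425, 0.0]
contact_force: [-0.7, 0.7, 7.4]
finger_gap: 23.1
```

```bash
python3 - <<'E'
from h import *
chk(); lidfit()
im,d=manip.capture("scene");save("s.png",im,(285,190,385,250),8)
E
```

```text
t 14.90 tcp [521.6 -44.8  24.1] gap 23.1 F [-0.7  0.7  7.4] M [0.02 0.32 0.02] J [-0.2    0.625  1.78   0.     0.736 -1.964]
tool axes(cols)
 [[-1.920e-01  9.814e-01  6.000e-04]
 [ 9.814e-01  1.920e-01 -1.000e-04]
 [-2.000e-04  5.000e-04 -1.000e+00]]
tail x -149.3 ztop 20.6
lid angle 0.205 194
LID slope [-0.164 74.503] 146
```

View pics/s.png

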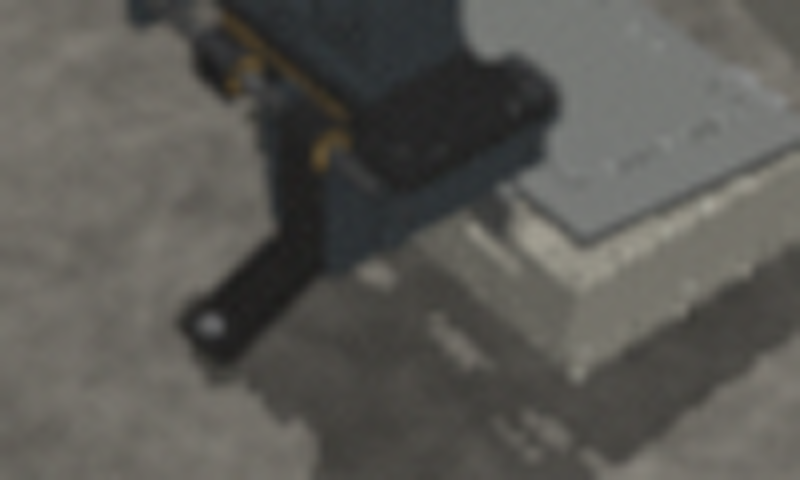

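Emit:
jog_arm(rows=[[0,0,-0.4,0,1.5],[0,0.3,-0.4,0,1.5],[0,0.6,-0.4,0,1.5],[0,0.6,-0.4,0,1.5]])

```text
t: 15.38
tool_pos: [528.1, -43.6, 27.8]
eef_rot: [1.996, 2.425, 0.001]
contact_force: [0.0, 0.9, -0.7]
finger_gap: 23.2
```

```bash
python3 - <<'E'
from h import *
chk(); lidfit()
E
```

```text
t 15.38 tcp [528.1 -43.6  27.8] gap 23.2 F [ 0.   0.9 -0.7] M [ 0.06 -0.03  0.03] J [-0.195  0.623  1.763  0.     0.755 -1.959]
tool axes(cols)
 [[-1.921e-01  9.814e-01  9.000e-04]
 [ 9.814e-01  1.921e-01 -2.000e-04]
 [-3.000e-04  9.000e-04 -1.000e+00]]
tail x -152.6 ztop 22.9
lid angle 0.354 207
LID slope [-0.155 74.253] 152
```

Emit:
jog_arm(rows=[[0,0,0.1,0,1.5],[0,0,0.2,0,1.5],[0,0,0.2,0,1.5],[0,0,0.2,0,1.5]])

```text
t: 15.82
tool_pos: [527.4, -43.6, 26.2]
eef_rot: [1.997, 2.425, 0.001]
contact_force: [-2.0, 1.9, 11.1]
finger_gap: 23.5
```

```bash
python3 - <<'E'
from h import *
chk()
E
```

```text
t 15.82 tcp [527.4 -43.6  26.2] gap 23.5 F [-2.   1.9 11.1] M [0.28 0.04 0.07] J [-0.195  0.626  1.765  0.     0.75  -1.959]
tool axes(cols)
 [[-1.920e-01  9.814e-01  7.000e-04]
 [ 9.814e-01  1.920e-01 -0.000e+00]
 [-2.000e-04  7.000e-04 -1.000e+00]]
tail x -152.8 ztop 22.9
lid angle 0.373 210
```

Emit:
jog_arm(rows=[[0,0,-0.8,0,1.5],[0,0,-1.6,0,1.5],[0,0,-2.6,0,1.5],[0,0.15,-3.6,0,1.5],[0,0.5,-4.8,0,1.5],[0,1.1,-5.9,0,1.5],[0,1.1,-5.9,0,1.5]])

```text
t: 16.45
tool_pos: [539.8, -41.6, 87.2]
eef_rot: [1.995, 2.423, 0.003]
contact_force: [0.7, 0.7, 0.4]
finger_gap: 23.7
```

```bash
python3 - <<'E'
from h import *
st()
im,d,q=lid(); save("t.png",im,(260,110,420,260),4)
for y0 in (-90,-70):
 for x0 in range(-80,71,10):
  m=(np.abs(q[...,0]-x0)<4)&(np.abs(q[...,1]-y0)<10)&(q[...,2]>15)&(q[...,2]<300)
  if m.sum()>2: print(y0,x0,m.sum(),np.percentile(q[m][:,2],[10,50,90]).round(0))
E
```

```text
t 16.45 tcp [539.8 -41.6  87.2] gap 23.7 F [0.7 0.7 0.4] M [ 0.06 -0.01  0.01] J [-0.187  0.538  1.694  0.     0.906 -1.951]
tool axes(cols)
 [[-1.921e-01  9.814e-01  3.700e-03]
 [ 9.814e-01  1.921e-01 -7.000e-04]
 [-1.400e-03  3.500e-03 -1.000e+00]]
-90 -80 28 [173. 198. 210.]
-90 -70 27 [173. 193. 209.]
-90 -60 66 [ 23.  50. 208.]
-90 -50 26 [172. 201. 210.]
-90 -40 26 [173. 199. 209.]
-90 -20 11 [142. 143. 145.]
-90 -10 4 [133. 136. 138.]
-90 0 3 [123. 126. 129.]
-90 10 5 [114. 117. 120.]
-90 20 5 [105. 106. 109.]
-90 30 3 [ 97.  99. 100.]
-90 40 4 [87. 88. 92.]
-90 50 3 [80. 82. 83.]
-90 60 21 [38. 48. 69.]
-70 -80 11 [208. 210. 211.]
-70 -70 14 [207. 209. 212.]
-70 -60 60 [ 22.  46. 209.]
-70 -50 11 [206. 208. 210.]
-70 -40 22 [132. 138. 211.]
-70 -30 17 [ 21. 140. 145.]
-70 -20 19 [ 20.  24. 144.]
-70 -10 15 [ 19.  23. 137.]
-70 0 13 [ 19.  21. 105.]
-70 10 17 [ 19.  22. 118.]
-70 20 13 [ 20.  22. 109.]
-70 30 12 [18. 21. 94.]
-70 40 12 [19. 21. 92.]
-70 50 11 [19. 21. 25.]
-70 60 32 [20. 32. 44.]
```

View pics/t.png

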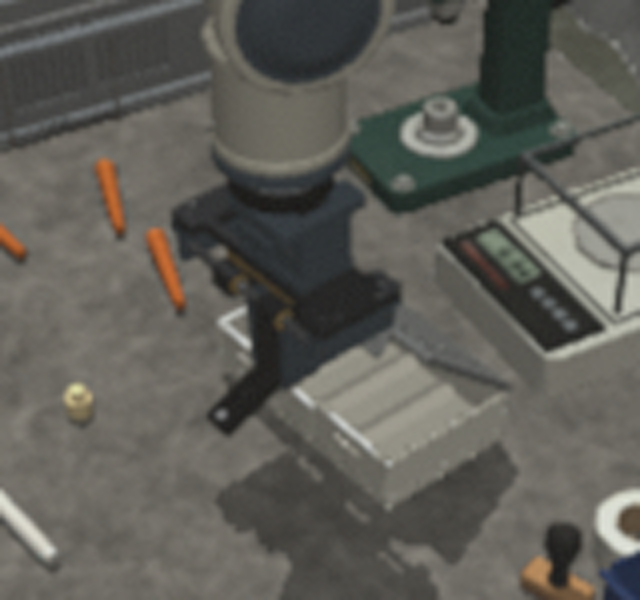

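Emit:
jog_arm(rows=[[0,0.9,-1.0,0,1.5],[0,1.8,-1.9,0,1.5],[0,3.0,-2.5,0,1.5],[0,4.2,-3.0,0,1.5],[0,5.4,-3.3,0,1.5],[0,6.7,-3.6,0,1.5],[0,6.7,-3.6,0,1.5]])

```text
t: 17.08
tool_pos: [605.4, -28.5, 120.8]
eef_rot: [1.996, 2.425, 0.001]
contact_force: [-1.3, 0.8, -0.6]
finger_gap: 23.9
```

```bash
cat >> h.py <<'E'
def lidang(name=None):
    im,d,q=lid()
    for y0 in (-95,-80,-60,60,80,95):
        m=(np.abs(q[...,1]-y0)<6)&(q[...,2]>80)&(q[...,2]<185)&(q[...,0]>-62)&(q[...,0]<110)
        if m.sum()>15:
            A=q[m]; k=np.polyfit(A[:,2],A[:,0],1); print(y0,m.sum(),"theta",round(np.pi/2+np.arctan(k[0]),3),"top z",A[:,2].max().round(0),"resid",np.abs(np.polyval(k,A[:,2])-A[:,0]).mean().round(1))
    if name: save(name,im,(260,110,420,260),4)
E
python3 - <<'E'
from h import *
st(); lidang("u.png")
E
```

```text
t 17.08 tcp [605.4 -28.5 120.8] gap 23.9 F [-1.3  0.8 -0.6] M [0.   0.08 0.02] J [-0.146  0.567  1.5    0.     1.074 -1.91 ]
tool axes(cols)
 [[-1.922e-01  9.813e-01  1.500e-03]
 [ 9.813e-01  1.922e-01 -1.000e-04]
 [-4.000e-04  1.400e-03 -1.000e+00]]
-95 73 theta 1.483 top z 181.0 resid 1.1
-80 69 theta 1.481 top z 182.0 resid 1.1
-60 56 theta 1.484 top z 184.0 resid 1.0
```

View pics/u.png

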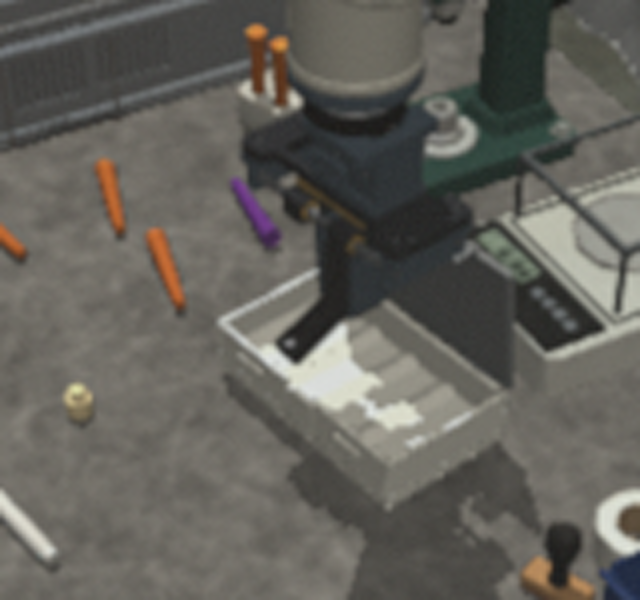

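Emit:
jog_arm(rows=[[0,0.7,0,0,1.5],[0,1.4,0,0,1.5],[0,2.1,0,0,1.5],[0,2.1,0,0,1.5],[0,2.1,0,0,1.5],[0,2.1,0,0,1.5]])

```text
t: 17.63
tool_pos: [624.3, -24.7, 120.6]
eef_rot: [-1.997, -2.425, 0.0]
contact_force: [-0.3, -0.4, -0.3]
finger_gap: 23.4
```

```bash
python3 - <<'E'
from h import *
st(); lidang("v.png")
E
```

```text
t 17.63 tcp [624.3 -24.7 120.6] gap 23.4 F [-0.3 -0.4 -0.3] M [0.09 0.03 0.04] J [-0.135  0.591  1.449 -0.     1.102 -1.899]
tool axes(cols)
 [[-1.920e-01  9.814e-01 -1.000e-04]
 [ 9.814e-01  1.920e-01 -0.000e+00]
 [ 0.000e+00 -1.000e-04 -1.000e+00]]
-95 88 theta 1.677 top z 181.0 resid 1.4
-80 84 theta 1.679 top z 183.0 resid 1.2
-60 74 theta 1.679 top z 185.0 resid 1.5
```

Emit:
jog_arm(rows=[[0,-3,0,0,1.5],[0,-7,-1,0,1.5],[0,-11,-3,0,1.5],[0,-14,-4,0,1.5],[0,-14,-4,0,1.5],[0,-14,-4,0,1.5]])

```text
t: 18.18
tool_pos: [486.0, -51.8, 161.8]
eef_rot: [1.997, 2.423, 0.001]
contact_force: [0.7, 0.2, -0.9]
finger_gap: 23.7
```

```bash
python3 - <<'E'
from h import *
goto(476,-303,110,85.2)
E
```

```text
t 18.18 tcp [486.  -51.8 161.8] gap 23.7 F [ 0.7  0.2 -0.9] M [-0.01 -0.03 -0.04] J [-0.228  0.369  1.741 -0.     1.03  -1.991]
tool axes(cols)
 [[-1.910e-01  9.816e-01  1.300e-03]
 [ 9.816e-01  1.910e-01 -3.000e-04]
 [-6.000e-04  1.200e-03 -1.000e+00]]
DELTA cm [-24.46  -5.78   5.18] turn 0.276 dist rows 6.2 2.2 j6 -1.99
```

Emit:
jog_arm(rows=[[-24.5,-5.8,5.2,0.276,1.5],[-24.5,-5.8,5.2,0.276,1.5],[-24.5,-5.8,5.2,0.276,1.5],[-24.5,-5.8,5.2,0.276,1.5],[-24.5,-5.8,5.2,0.276,1.5],[-24.5,-5.8,5.2,0.276,1.5],[-24.5,-5.8,5.2,0.276,1.5],[-24.5,-5.8,5.2,0.276,1.5]])

```text
t: 18.85
tool_pos: [477.3, -305.9, 107.5]
eef_rot: [-2.315, -2.124, 0.0]
contact_force: [-0.3, 0.1, -0.7]
finger_gap: 23.4
```

Emit:
jog_arm(rows=[[0,0,0,0,1.5],[0,0,0,0,1.5],[0,0,0,0,1.5]])

```text
t: 19.1
tool_pos: [477.5, -301.8, 108.9]
eef_rot: [-2.31, -2.129, -0.0]
contact_force: [0.1, 1.1, -0.1]
finger_gap: 23.8
```

```bash
python3 - <<'E'
from h import *
goto(476,-303,60,85.2)
im,d=manip.capture("scene"); save("w.png",im,(280,180,430,320),4); lidang()
E
```

```text
t 19.10 tcp [ 477.5 -301.8  108.9] gap 23.8 F [ 0.1  1.1 -0.1] M [0.02 0.02 0.02] J [-0.669  0.534  1.614  0.     0.994 -2.159]
tool axes(cols)
 [[ 8.120e-02  9.967e-01  0.000e+00]
 [ 9.967e-01 -8.120e-02  2.000e-04]
 [ 2.000e-04  0.000e+00 -1.000e+00]]
DELTA cm [-0.13 -0.14  4.89] turn 0.002 dist rows 1.2 0.0 j6 -2.16
-95 87 theta 1.674 top z 184.0 resid 1.4
-80 76 theta 1.685 top z 181.0 resid 1.4
```

View pics/w.png

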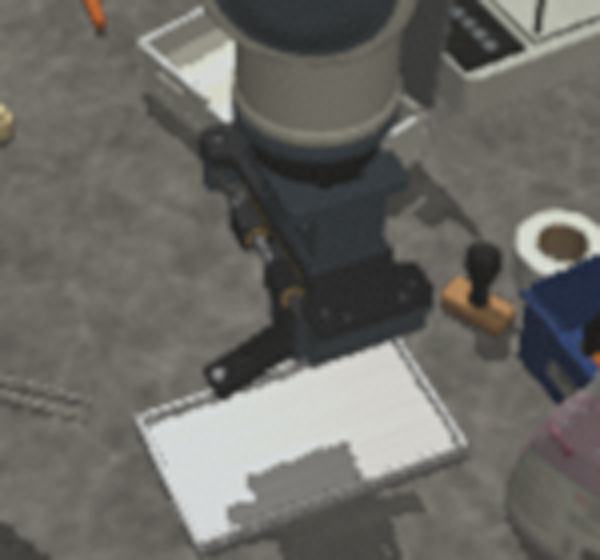

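Emit:
jog_arm(rows=[[-0.1,-0.1,3,0,1.5],[-0.1,-0.1,6,0,1.5],[-0.1,-0.1,7.7,0,1.5],[-0.1,-0.1,7.7,0,1.5],[-0.1,-0.1,7.7,0,1.5]])

```text
t: 19.62
tool_pos: [476.0, -303.3, 31.8]
eef_rot: [-2.31, -2.128, 0.0]
contact_force: [0.4, -0.1, -0.1]
finger_gap: 23.6
```

Emit:
jog_arm(rows=[[0,0,0,0,1.5],[0,0,0.3,0,1.5],[0,0,0.6,0,1.5],[0,0,0.9,0,1.5],[0,0,1.2,0,1.5],[0,0,1.5,0,1.5],[0,0,1.5,0,1.5]], force=10)

```text
t: 20.2
tool_pos: [475.9, -303.9, 16.3]
eef_rot: [-2.311, -2.127, 0.0]
contact_force: [0.4, 0.2, 0.1]
finger_gap: 24.4
```

```bash
python3 - <<'E'
from h import *
st()
im,d=manip.capture("scene"); save("x.png",im,(280,180,430,320),4)
E
```

```text
t 20.20 tcp [ 475.9 -303.9   16.3] gap 24.4 F [0.4 0.2 0.1] M [-0.    0.02  0.01] J [-0.674  0.673  1.68  -0.     0.79  -2.162]
tool axes(cols)
 [[ 8.270e-02  9.966e-01 -4.000e-04]
 [ 9.966e-01 -8.270e-02  3.000e-04]
 [ 2.000e-04 -4.000e-04 -1.000e+00]]
```

View pics/x.png

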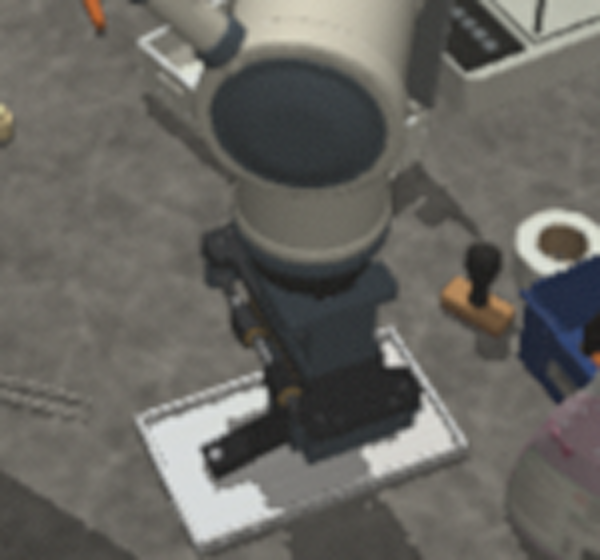

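Lower to ~8 and let go.

Emit:
jog_arm(rows=[[0,0,0.3,0,1.5],[0,0,0.6,0,1.5],[0,0,0.9,0,1.5],[0,0,0.9,0,1.5],[0,0,0.9,0,4.5],[0,0,0.9,0,4.5],[0,0,0.9,0,4.5],[0,0,0.9,0,4.5]])

```text
t: 20.92
tool_pos: [476.0, -304.0, 7.8]
eef_rot: [-2.311, -2.128, 0.0]
contact_force: [0.3, 0.0, 1.1]
finger_gap: 44.6
```

Emit:
jog_arm(rows=[[0,0,0,0,4.5],[0,0,-3,0,4.5],[0,0,-7,0,4.5],[0,0,-11,0,4.5],[0,0,-15,0,4.5],[0,0,-15,0,4.5]])

```text
t: 21.42
tool_pos: [478.7, -306.1, 165.0]
eef_rot: [2.304, 2.121, 0.002]
contact_force: [0.8, -1.4, 0.6]
finger_gap: 45.0
```

```bash
python3 - <<'E'
from h import *
goto(431,338,150,None)
im,d=manip.capture("scene"); save("y.png",im,(280,180,430,320),4)
E
```

```text
t 21.42 tcp [ 478.7 -306.1  165. ] gap 45.0 F [ 0.8 -1.4  0.6] M [-0.03 -0.05  0.08] J [-0.674  0.462  1.557 -0.     1.112 -2.162]
tool axes(cols)
 [[ 0.0825  0.9966  0.008 ]
 [ 0.9966 -0.0825 -0.0064]
 [-0.0058  0.0085 -0.9999]]
DELTA cm [ 63.8  -10.08   1.05] turn 0 dist rows 15.5 0.0 j6 -2.16
```

View pics/y.png

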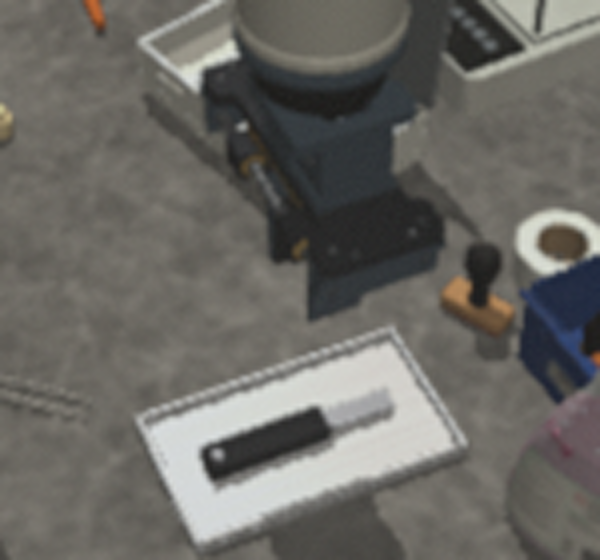

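```bash
cat >> h.py <<'E'
def tubes(region=((300,720),(90,460))):
    for c in("top","scene"):
        im,d=manip.capture(c); Q=cloud(c,d); hsv=cv2.cvtColor(im,cv2.COLOR_RGB2HSV)
        m=((hsv[...,0]<18)&(hsv[...,1]>140)&(hsv[...,2]>80)).astype(np.uint8)
        n,l,s,ce=cv2.connectedComponentsWithStats(m)
        for i in range(1,n):
            if s[i,4]<20 or s[i,4]>400: continue
            v,u=np.nonzero(l==i); w=unproj(c,np.c_[u,v],z=10)
            z=np.nanpercentile(Q[l==i][:,2],90)
            cen=w.mean(0)[:2]
            if not(region[0][0]<cen[0]<region[0][1] and region[1][0]<cen[1]<region[1][1]): continue
            r=cv2.minAreaRect(w[:,:2].astype(np.float32)); b=cv2.boxPoints(r)
            e=b[1]-b[0] if np.linalg.norm(b[1]-b[0])>np.linalg.norm(b[2]-b[1]) else b[2]-b[1]
            yaw=np.degrees(np.arctan2(e[1],e[0]))%180
            t=(w[:,:2]-r[0])@(e/np.linalg.norm(e)); 
            print(c,s[i,:4],"mid",np.round(r[0],1),"mean",cen.round(1),"size",np.round(r[1],0),"axis yaw %.1f"%yaw,"ztop %.0f"%z)
E
python3 - <<'E'
from h import *
tubes()
im,d=manip.capture("top"); save("z.png",im,(160,140,480,300),2.4)
E
```

```text
top [187 199  33  12] mid [545.1 324.3] mean [547.8 328.3] size [99. 17.] axis yaw 72.2 ztop 20
top [229 199  33  10] mid [548.2 201.4] mean [548.3 206.4] size [96. 16.] axis yaw 79.3 ztop 20
top [181 240  35  12] mid [432.3 335.5] mean [430.8 340.1] size [16. 99.] axis yaw 103.0 ztop 20
scene [284 150   7  18] mid [547.7 325.4] mean [550.2 329. ] size [109.  16.] axis yaw 72.0 ztop 20
scene [250 159  16  15] mid [432.3 336.2] mean [432.2 339.7] size [ 18. 108.] axis yaw 98.8 ztop 20
scene [297 167   9  20] mid [549.  203.2] mean [550.2 205.6] size [112.  15.] axis yaw 76.7 ztop 20
```

View pics/z.png

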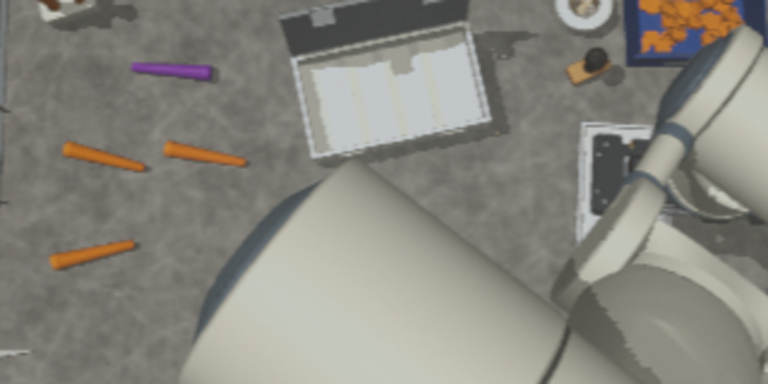

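```bash
python3 - <<'E'
from h import *
goto(500,0,165,40); goto(547.5,202,100,-11.5)
E
```

```text
t 21.62 tcp [ 475.5 -303.6  157. ] gap 45.4 F [-0.  -0.8  0.2] M [0.   0.02 0.02] J [-0.674  0.472  1.566  0.     1.105 -2.162]
tool axes(cols)
 [[ 8.270e-02  9.966e-01 -9.000e-04]
 [ 9.966e-01 -8.270e-02  8.000e-04]
 [ 7.000e-04 -1.000e-03 -1.000e+00]]
DELTA cm [30.46 -0.07 -0.77] turn 0.79 dist rows 7.3 6.3 j6 -2.16
t 21.62 tcp [ 475.5 -303.6  157. ] gap 45.4 F [-0.  -0.8  0.2] M [0.   0.02 0.02] J [-0.674  0.472  1.566  0.     1.105 -2.162]
tool axes(cols)
 [[ 8.270e-02  9.966e-01 -9.000e-04]
 [ 9.966e-01 -8.270e-02  8.000e-04]
 [ 7.000e-04 -1.000e-03 -1.000e+00]]
DELTA cm [50.97  3.    5.74] turn -1.453 dist rows 12.3 11.6 j6 -2.16
```

Emit:
jog_arm(rows=[[51,3,0,1.69,4.5],[51,3,0,1.69,4.5],[51,3,0,1.69,4.5],[51,3,0,1.69,4.5],[51,3,0,1.69,4.5],[51,3,0,1.69,4.5],[51,3,0,1.69,4.5],[51,3,0,1.69,4.5]], force=30)

```text
t: 22.28
tool_pos: [517.3, -13.3, 156.3]
eef_rot: [-2.997, -0.939, 0.004]
contact_force: [1.2, -0.0, 0.0]
finger_gap: 44.9
```

```bash
python3 - <<'E'
from h import *
goto(547.5,202,90,-11.5)
E
```

```text
t 22.28 tcp [517.3 -13.3 156.3] gap 44.9 F [ 1.2 -0.   0. ] M [-0.11 -0.02 -0.03] J [-0.141  0.415  1.678 -0.     1.052 -0.749]
tool axes(cols)
 [[ 8.211e-01  5.708e-01 -2.800e-03]
 [ 5.708e-01 -8.211e-01  4.000e-04]
 [-2.100e-03 -1.900e-03 -1.000e+00]]
DELTA cm [ 14.79 -15.94   6.63] turn 0.808 dist rows 5.5 6.5 j6 -0.75
```

Emit:
jog_arm(rows=[[14.8,-15.9,5,0.808,4.5],[14.8,-15.9,5,0.808,4.5],[14.8,-15.9,5,0.808,4.5],[14.8,-15.9,5,0.808,4.5],[14.8,-15.9,5,0.808,4.5],[14.8,-15.9,5,0.808,4.5],[14.8,-15.9,5,0.808,4.5],[14.8,-15.9,5,0.808,4.5]])

```text
t: 22.95
tool_pos: [546.5, 201.7, 105.5]
eef_rot: [3.125, -0.312, -0.005]
contact_force: [0.4, -1.2, 0.1]
finger_gap: 44.8
```

Emit:
jog_arm(rows=[[0,0,0,0,4.5],[0,0,0,0,4.5],[0,0,0,0,4.5]])

```text
t: 23.2
tool_pos: [547.7, 198.9, 107.6]
eef_rot: [3.127, -0.303, -0.001]
contact_force: [0.7, -0.2, 0.3]
finger_gap: 45.0
```

```bash
python3 - <<'E'
from h import *
goto(547.5,202,4,-11.5)
im,d=manip.capture("scene"); save("aa.png",im,(230,100,380,230),4)
tubes()
E
```

```text
t 23.20 tcp [547.7 198.9 107.6] gap 45.0 F [ 0.7 -0.2  0.3] M [-0.06  0.04  0.02] J [ 0.246  0.557  1.569 -0.     1.016  0.439]
tool axes(cols)
 [[ 9.814e-01 -1.920e-01 -5.000e-04]
 [-1.920e-01 -9.814e-01 -3.000e-04]
 [-5.000e-04  4.000e-04 -1.000e+00]]
DELTA cm [-0.07 -0.31 10.36] turn 0.007 dist rows 2.5 0.1 j6 0.44
top [190 202  24   8] mid [547.4 327.1] mean [547.1 330.1] size [70. 13.] axis yaw 76.8 ztop 20
top [253 204   9   5] mid [540.  166.8] mean [540.2 166.9] size [25. 10.] axis yaw 77.5 ztop 16
scene [284 150   7  18] mid [547.7 325.4] mean [550.2 329. ] size [109.  16.] axis yaw 72.0 ztop 20
scene [250 159  16  15] mid [432.3 336.2] mean [432.  340.2] size [ 18. 108.] axis yaw 98.8 ztop 19
scene [297 167   9  20] mid [549.  203.2] mean [550.2 205.6] size [112.  15.] axis yaw 76.7 ztop 19
```

View pics/aa.png

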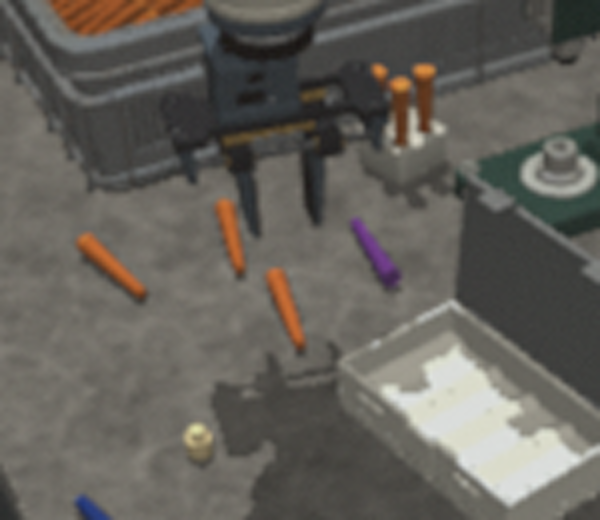

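Emit:
jog_arm(rows=[[-0.1,-0.3,4,0,4.5],[-0.1,-0.3,8,0,4.5],[-0.1,-0.3,9.8,0,4.5],[-0.1,-0.3,10.3,0,4.5],[-0.1,-0.3,10.3,0,4.5],[-0.1,-0.3,10.3,0,4.5]])

```text
t: 23.85
tool_pos: [548.1, 203.1, 5.8]
eef_rot: [-3.126, 0.306, -0.002]
contact_force: [0.6, -0.3, 0.1]
finger_gap: 44.8
```

Emit:
jog_arm(rows=[[0,0,0,0,1.2],[0,0,0,0,1.2],[0,0,0,0,1.2],[0,0,0,0,1.2],[0,0,0,0,1.2],[0,0,0,0,1.2]])

```text
t: 24.35
tool_pos: [547.7, 203.3, 5.4]
eef_rot: [-3.126, 0.306, -0.001]
contact_force: [-1.2, 0.5, 7.9]
finger_gap: 17.2
```

Emit:
jog_arm(rows=[[0,0,-3,0,1.2],[0,0,-7,0,1.2],[0,0,-11,0,1.2],[0,0,-11,0,1.2],[0,0,-11,0,1.2]])

```text
t: 24.77
tool_pos: [548.8, 203.5, 117.2]
eef_rot: [-3.125, 0.306, -0.007]
contact_force: [0.1, 0.2, 0.2]
finger_gap: 17.2
```

```bash
cat >> h.py <<'E'
def casep(xp,yp):
    a=np.deg2rad(11.1); ex=np.array([np.cos(a),np.sin(a)]); ey=np.array([-ex[1],ex[0]]); return np.array([614.5,-26.5])+ex*xp+ey*yp
E
python3 - <<'E'
from h import *
goto(*casep(0,67.5),115,-78.9)
im,d=manip.capture("scene"); save("ab.png",im,(230,100,380,230),4)
tubes()
E
```

```text
t 24.77 tcp [548.8 203.5 117.2] gap 17.2 F [0.1 0.2 0.2] M [-0.15  0.02 -0.03] J [0.253 0.545 1.559 0.    1.033 0.448]
tool axes(cols)
 [[ 0.981  -0.1938  0.0045]
 [-0.1938 -0.981   0.0012]
 [ 0.0042 -0.002  -1.    ]]
DELTA cm [ 8.35 15.05  0.23] turn 1.182 dist rows 4.1 9.5 j6 0.45
top [248 199   8   4] mid [557.9 182.5] mean [557.5 181.6] size [21.  9.] axis yaw 88.8 ztop 124
top [187 201  26   9] mid [549.2 332.6] mean [548.6 336.8] size [76. 14.] axis yaw 76.8 ztop 20
scene [297 143   7  19] mid [607.  339.9] mean [607.9 341.1] size [120.  15.] axis yaw 72.5 ztop 135
scene [284 150   7  18] mid [547.7 325.4] mean [550.2 329. ] size [109.  16.] axis yaw 72.0 ztop 20
scene [250 159  16  15] mid [432.3 336.2] mean [432.1 339.5] size [ 18. 108.] axis yaw 98.8 ztop 20
```

View pics/ab.png

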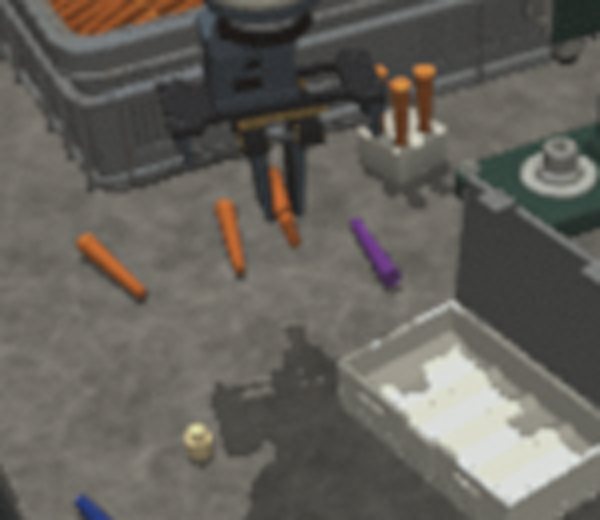

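```bash
cat >> h.py <<'E'
def held(c="scene",rad=75):
    s=manip.read_state(); M=R.from_rotvec(s["eef_rot"]).as_matrix(); im,d=manip.capture(c); Q=cloud(c,d); hsv=cv2.cvtColor(im,cv2.COLOR_RGB2HSV)
    m=(hsv[...,0]<18)&(hsv[...,1]>140)&(hsv[...,2]>60)&(np.linalg.norm(Q-s["tool_pos"],axis=-1)<rad)
    L=(Q[m]-s["tool_pos"])@M
    print("held n",m.sum(),"along y range",np.percentile(L[:,1],[2,98]).round(1),"pitch deg (dz/dy)",np.degrees(np.arctan(np.polyfit(L[:,1],L[:,2],1)[0])).round(1),"slope x/y",np.degrees(np.arctan(np.polyfit(L[:,1],L[:,0],1)[0])).round(1),"x",L[:,0].mean().round(1),"z",np.percentile(L[:,2],[5,50,95]).round(1))
E
python3 - <<'E'
from h import *
held(); held("top")
E
```

```text
held n 63 along y range [-32.2  54.4] pitch deg (dz/dy) 2.7 slope x/y -4.9 x 2.2 z [-40.3 -10.2  -5. ]
held n 22 along y range [29.8 50.2] pitch deg (dz/dy) 10.6 slope x/y -4.5 x 0.1 z [-10.7  -7.6  -3.4]
```

Emit:
jog_arm(rows=[[8.6,15,0,1.182,1.2],[8.6,15,0,1.182,1.2],[8.6,15,0,1.182,1.2],[8.6,15,0,1.182,1.2],[8.6,15,0,1.182,1.2],[8.6,15,0,1.182,1.2],[8.6,15,0,1.182,1.2],[8.6,15,0,1.182,1.2]])

```text
t: 25.68
tool_pos: [602.2, 38.8, 113.5]
eef_rot: [2.59, -1.776, -0.003]
contact_force: [-0.7, -0.5, -0.3]
finger_gap: 16.8
```

Emit:
jog_arm(rows=[[8.6,15,0,0.17,1.2],[0,0,0,0.17,1.2]])

```text
t: 25.85
tool_pos: [588.5, 29.0, 109.8]
eef_rot: [2.408, -1.994, -0.023]
contact_force: [2.1, -1.2, -1.2]
finger_gap: 17.4
```

```bash
python3 - <<'E'
from h import *
goto(*casep(3,67.5),115,-78.9)
E
```

```text
t 25.85 tcp [588.5  29.  109.8] gap 17.4 F [ 2.1 -1.2 -1.2] M [-0.09  0.15 -0.01] J [-0.05   0.57   1.533 -0.003  1.06   1.335]
tool axes(cols)
 [[ 0.1863 -0.9823 -0.0209]
 [-0.9825 -0.1864 -0.0018]
 [-0.0022  0.0209 -0.9998]]
DELTA cm [-0.82 -1.77 -0.56] turn -0.006 dist rows 0.5 0.1 j6 1.33
```

Emit:
jog_arm(rows=[[0,0,0,0,1.2],[0,0,0,0,1.2],[0,0,0,0,1.2]])

```text
t: 26.1
tool_pos: [602.5, 39.5, 114.0]
eef_rot: [2.438, -1.98, -0.001]
contact_force: [-0.3, -0.5, -0.4]
finger_gap: 17.0
```

```bash
python3 - <<'E'
from h import *
goto(*casep(3,67.5),26,-78.9); held(); held("top")
im,d=manip.capture("scene"); save("ac.png",im,(270,100,420,230),4)
E
```

```text
t 26.10 tcp [602.5  39.5 114. ] gap 17.0 F [-0.3 -0.5 -0.4] M [-0.1   0.17  0.  ] J [-0.033  0.574  1.509 -0.     1.06   1.331]
tool axes(cols)
 [[ 2.054e-01 -9.787e-01 -1.000e-03]
 [-9.787e-01 -2.054e-01 -1.000e-04]
 [-1.000e-04  1.000e-03 -1.000e+00]]
DELTA cm [-0.04 -0.21  8.8 ] turn 0.013 dist rows 2.1 0.1 j6 1.33
held n 38 along y range [ 9.4 49.1] pitch deg (dz/dy) 6.6 slope x/y 0.2 x 4.3 z [-11.3  -7.4  -1.5]
held n 11 along y range [16.6 29.7] pitch deg (dz/dy) -26.7 slope x/y 3.8 x -0.7 z [-11.8  -8.8  -3.2]
```

View pics/ac.png

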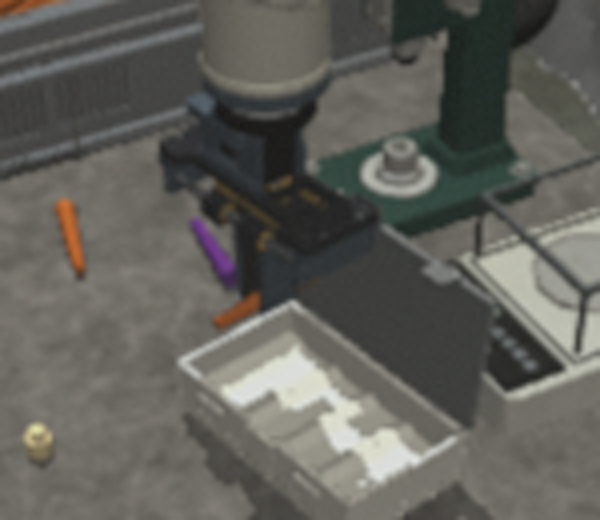

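Emit:
jog_arm(rows=[[0,-0.2,3,0.013,1.2],[0,-0.2,6,0.013,1.2],[0,-0.2,7.9,0.013,1.2],[0,-0.2,8.7,0.013,1.2],[0,-0.2,8.7,0.013,1.2],[0,-0.2,8.7,0.013,1.2]])

```text
t: 26.75
tool_pos: [604.8, 39.8, 28.1]
eef_rot: [2.425, -1.997, 0.0]
contact_force: [1.2, -0.2, 0.2]
finger_gap: 17.1
```

```bash
python3 - <<'E'
from h import *
goto(*casep(3,67.5),26,-78.9)
im,d=manip.capture("scene"); save("ad.png",im,(270,100,420,230),4)
E
```

```text
t 26.75 tcp [604.8  39.8  28.1] gap 17.1 F [ 1.2 -0.2  0.2] M [-0.04  0.13 -0.02] J [-0.033  0.693  1.566 -0.     0.883  1.345]
tool axes(cols)
 [[ 0.1918 -0.9814  0.    ]
 [-0.9814 -0.1918 -0.    ]
 [ 0.     -0.     -1.    ]]
DELTA cm [-0.06  0.03  0.21] turn -0.001 dist rows 0.1 0.0 j6 1.35
```

View pics/ad.png

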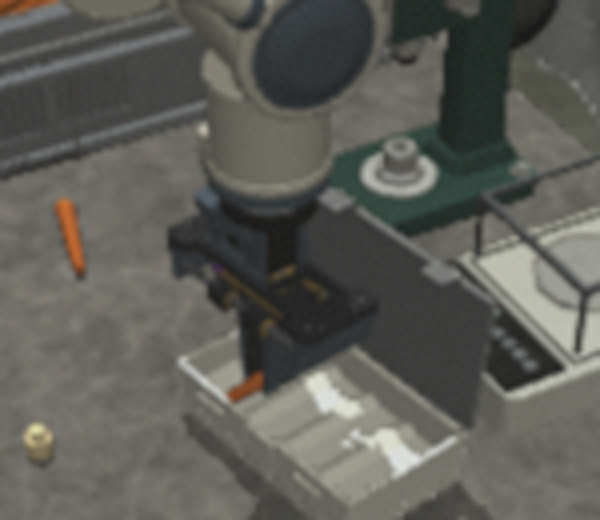

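Inside the lane. Lower 2 mm, open modestly, retreat.

Emit:
jog_arm(rows=[[0,0,0.2,0,1.2],[0,0,0.2,0,1.2],[0,0,0.2,0,3.0],[0,0,0.2,0,3.0],[0,0,0.2,0,3.0],[0,0,0.2,0,3.0]])

```text
t: 27.3
tool_pos: [604.7, 39.7, 25.9]
eef_rot: [-2.425, 1.997, -0.0]
contact_force: [-0.5, 0.4, -0.1]
finger_gap: 29.9
```

Emit:
jog_arm(rows=[[0,0,-2,0,3.0],[0,0,-6,0,3.0],[0,0,-10,0,3.0],[0,0,-13,0,4.5],[0,0,-13,0,4.5]])

```text
t: 27.72
tool_pos: [607.8, 39.7, 162.2]
eef_rot: [-2.42, 1.994, -0.011]
contact_force: [1.4, 0.3, 0.1]
finger_gap: 40.4
```

```bash
python3 - <<'E'
from h import *
goto(547,325,140,-18)
im,d=manip.capture("scene"); save("ae.png",im,(230,100,430,250),3.5)
tubes()
E
```

```text
t 27.72 tcp [607.8  39.7 162.2] gap 40.4 F [1.4 0.3 0.1] M [-0.07  0.11  0.02] J [-0.033  0.519  1.457  0.     1.156  1.345]
tool axes(cols)
 [[ 1.915e-01 -9.815e-01  9.300e-03]
 [-9.815e-01 -1.915e-01 -3.000e-04]
 [ 2.000e-03 -9.000e-03 -1.000e+00]]
DELTA cm [-29.17   0.52   2.15] turn -1.064 dist rows 7.0 8.5 j6 1.35
top [187 199  33  12] mid [545.  324.4] mean [547.8 328.5] size [99. 17.] axis yaw 72.0 ztop 20
top [181 240  35  12] mid [432.4 335.5] mean [431.  339.9] size [16. 99.] axis yaw 103.0 ztop 20
scene [284 150   7  18] mid [547.7 325.4] mean [550.2 329. ] size [109.  16.] axis yaw 72.0 ztop 21
scene [250 159  16  15] mid [432.3 336.2] mean [432.3 339.8] size [ 18. 108.] axis yaw 98.8 ztop 19
```

View pics/ae.png

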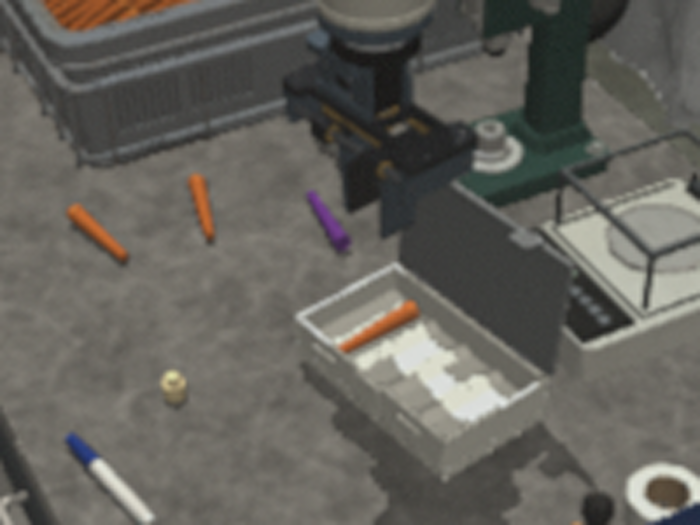

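Emit:
jog_arm(rows=[[-29.3,0.3,0,-1.064,4.5],[-29.3,0.3,0,-1.064,4.5],[-29.3,0.3,0,-1.064,4.5],[-29.3,0.3,0,-1.064,4.5],[-29.3,0.3,2,-1.064,4.5],[-29.3,0.3,3,-1.064,4.5],[-29.3,0.3,4,-1.064,4.5],[-29.3,0.3,4,-1.064,4.5]])

```text
t: 28.53
tool_pos: [542.1, 331.0, 111.7]
eef_rot: [3.087, -0.575, -0.007]
contact_force: [-1.0, -0.8, -1.1]
finger_gap: 44.6
```

Emit:
jog_arm(rows=[[0,0,0,-0.05,4.5],[0,0,0,-0.05,4.5],[0,0,0,-0.05,4.5]])

```text
t: 28.78
tool_pos: [545.0, 326.4, 114.5]
eef_rot: [3.098, -0.516, -0.003]
contact_force: [-0.3, 0.2, -0.1]
finger_gap: 45.0
```

```bash
python3 - <<'E'
from h import *
goto(547,325.5,4,-18)
tubes()
E
```

```text
t 28.78 tcp [545.  326.4 114.5] gap 45.0 F [-0.3  0.2 -0.1] M [-0.13  0.09 -0.01] J [ 0.446  0.612  1.425 -0.     1.107  0.776]
tool axes(cols)
 [[ 0.946  -0.3242 -0.0019]
 [-0.3242 -0.946  -0.001 ]
 [-0.0015  0.0015 -1.    ]]
DELTA cm [ 0.23  0.   11.05] turn -0.016 dist rows 2.7 0.1 j6 0.78
top [192 201  28  10] mid [543.3 316. ] mean [545.2 319.3] size [82. 15.] axis yaw 72.9 ztop 19
top [208 240   8   5] mid [439.8 297.1] mean [439.7 297.6] size [10. 21.] axis yaw 100.2 ztop 16
scene [284 150   7  18] mid [548.  325.3] mean [549.8 327.7] size [109.  16.] axis yaw 72.5 ztop 19
scene [250 159  16  15] mid [432.3 336.2] mean [432.2 339.7] size [ 18. 108.] axis yaw 98.8 ztop 19
```

Emit:
jog_arm(rows=[[0.2,0,4,-0.016,4.5],[0.2,0,8,-0.016,4.5],[0.2,0,10.5,-0.016,4.5],[0.2,0,11,-0.016,4.5],[0.2,0,11,-0.016,4.5],[0.2,0,11,-0.016,4.5]])

```text
t: 29.38
tool_pos: [548.4, 326.1, 7.0]
eef_rot: [-3.102, 0.49, -0.002]
contact_force: [0.5, 0.2, -0.3]
finger_gap: 45.2
```

Emit:
jog_arm(rows=[[0,0,0,0,1.2],[0,0,0,0,1.2],[0,0,0,0,1.2],[0,0,0,0,1.2],[0,0,0,0,1.2],[0,0,0,0,1.2]])

```text
t: 29.88
tool_pos: [547.9, 326.3, 6.6]
eef_rot: [-3.103, 0.488, -0.002]
contact_force: [-1.4, -0.4, 7.2]
finger_gap: 16.8
```

Emit:
jog_arm(rows=[[0,0,-3,0,1.2],[0,0,-7,0,1.2],[0,0,-11,0,1.2],[0,0,-11,0,1.2],[0,0,-11,0,1.2]])

```text
t: 30.3
tool_pos: [548.8, 326.8, 118.5]
eef_rot: [-3.101, 0.488, -0.006]
contact_force: [-0.4, -1.2, -0.8]
finger_gap: 17.0
```

```bash
python3 - <<'E'
from h import *
goto(*casep(3,22.5),115,-78.9); held(); 
im,d=manip.capture("scene"); save("af.png",im,(230,100,430,250),3.5)
E
```

```text
t 30.30 tcp [548.8 326.8 118.5] gap 17.0 F [-0.4 -1.2 -0.8] M [-0.08  0.1   0.08] J [ 0.444  0.608  1.419 -0.     1.11   0.756]
tool axes(cols)
 [[ 0.9517 -0.307   0.0044]
 [-0.307  -0.9517  0.002 ]
 [ 0.0035 -0.0033 -1.    ]]
DELTA cm [16.27 29.49  0.31] turn 1.065 dist rows 8.1 8.5 j6 0.76
held n 69 along y range [-37.9  55. ] pitch deg (dz/dy) 2.1 slope x/y -1.8 x 3.1 z [-25.8  -9.7  -4.6]
```

View pics/af.png

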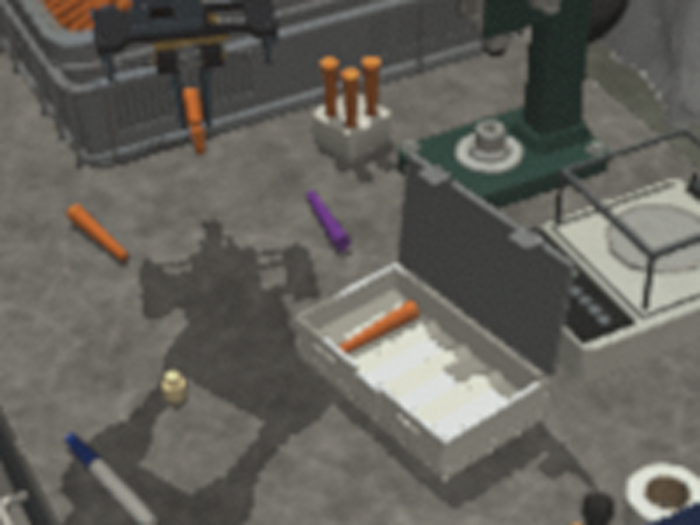

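Emit:
jog_arm(rows=[[16.4,29.4,0,1.065,1.2],[16.4,29.4,0,1.065,1.2],[16.4,29.4,0,1.065,1.2],[16.4,29.4,0,1.065,1.2],[16.4,29.4,0,1.065,1.2],[16.4,29.4,0,1.065,1.2],[16.4,29.4,0,1.065,1.2],[16.4,29.4,0,1.065,1.2]])

```text
t: 31.07
tool_pos: [611.7, -2.8, 114.2]
eef_rot: [2.482, -1.923, -0.004]
contact_force: [1.1, 0.3, -0.4]
finger_gap: 17.3
```

Emit:
jog_arm(rows=[[0,0,0,0.1,1.2],[0,0,0,0.1,1.2],[0,0,0,0.1,1.2]])

```text
t: 31.32
tool_pos: [611.7, -0.8, 114.4]
eef_rot: [2.392, -2.035, -0.004]
contact_force: [0.2, 0.3, -0.1]
finger_gap: 17.2
```

```bash
python3 - <<'E'
from h import *
goto(*casep(4,22.5),28,-78.9); held(); 
E
```

```text
t 31.32 tcp [611.7  -0.8 114.4] gap 17.2 F [ 0.2  0.3 -0.1] M [0.01 0.18 0.01] J [-0.099  0.583  1.487  0.     1.074  1.311]
tool axes(cols)
 [[ 1.603e-01 -9.871e-01 -2.600e-03]
 [-9.871e-01 -1.603e-01  5.000e-04]
 [-9.000e-04  2.500e-03 -1.000e+00]]
DELTA cm [ 0.33 -0.21  8.64] turn -0.033 dist rows 2.1 0.3 j6 1.31
held n 36 along y range [11.6 51.3] pitch deg (dz/dy) 1.5 slope x/y 3.0 x 5.7 z [-9.5 -7.  -2.8]
```

Emit:
jog_arm(rows=[[0.3,-0.2,3,-0.033,1.2],[0.3,-0.2,6,-0.033,1.2],[0.3,-0.2,7.9,-0.033,1.2],[0.3,-0.2,8.7,-0.033,1.2],[0.3,-0.2,8.8,-0.033,1.2],[0.3,-0.2,8.8,-0.033,1.2]])

```text
t: 31.87
tool_pos: [614.8, -2.4, 27.5]
eef_rot: [2.427, -1.994, -0.001]
contact_force: [-0.7, 0.3, -0.6]
finger_gap: 17.2
```

```bash
python3 - <<'E'
from h import *
goto(*casep(4,22.5),26,-78.9)
im,d=manip.capture("scene"); save("ag.png",im,(270,100,420,230),4)
E
```

```text
t 31.87 tcp [614.8  -2.4  27.5] gap 17.2 F [-0.7  0.3 -0.6] M [-0.08  0.14 -0.03] J [-0.101  0.702  1.543  0.     0.898  1.275]
tool axes(cols)
 [[ 1.937e-01 -9.811e-01 -9.000e-04]
 [-9.811e-01 -1.937e-01  1.000e-04]
 [-3.000e-04  9.000e-04 -1.000e+00]]
DELTA cm [0.11 0.09 0.15] turn 0.001 dist rows 0.1 0.0 j6 1.27
```

View pics/ag.png

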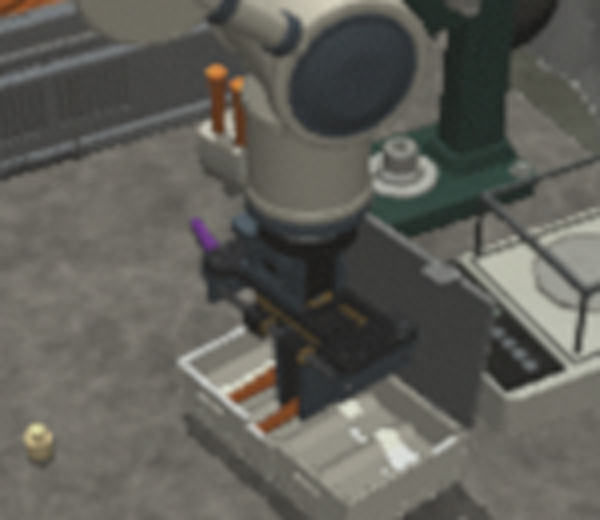

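Emit:
jog_arm(rows=[[0.1,0,0.1,0,1.2],[0.1,0,0.1,0,1.2],[0.1,0,0.1,0,2.7],[0.1,0,0.1,0,2.7],[0.1,0,0.1,0,2.7],[0.1,0,0.1,0,2.7]])

```text
t: 32.42
tool_pos: [615.4, -4.5, 26.9]
eef_rot: [-2.424, 1.999, -0.0]
contact_force: [0.3, -0.2, -0.5]
finger_gap: 26.6
```

Emit:
jog_arm(rows=[[0,0,-2,0,2.7],[0,0,-6,0,2.7],[0,0,-10,0,2.7],[0,0,-13,0,4.5],[0,0,-13,0,4.5]])

```text
t: 32.83
tool_pos: [618.4, -4.7, 163.2]
eef_rot: [-2.42, 1.995, -0.012]
contact_force: [1.9, -0.6, 1.0]
finger_gap: 37.4
```

```bash
python3 - <<'E'
from h import *
goto(432.3,336,140,11.5)
im,d=manip.capture("scene"); save("ah.png",im,(230,100,430,250),3.5)
tubes()
E
```

```text
t 32.83 tcp [618.4  -4.7 163.2] gap 37.4 F [ 1.9 -0.6  1. ] M [-0.03  0.11  0.03] J [-0.104  0.53   1.432  0.     1.17   1.275]
tool axes(cols)
 [[ 1.906e-01 -9.816e-01  9.200e-03]
 [-9.817e-01 -1.906e-01 -9.000e-04]
 [ 2.700e-03 -8.900e-03 -1.000e+00]]
DELTA cm [-37.    11.79   2.12] turn 1.562 dist rows 9.3 12.5 j6 1.27
top [188 240  28   7] mid [434.2 324.9] mean [435.9 320.7] size [12. 78.] axis yaw 100.2 ztop 18
scene [250 159  16  15] mid [432.3 336.2] mean [432.1 340.3] size [ 18. 108.] axis yaw 98.8 ztop 20
```

View pics/ah.png

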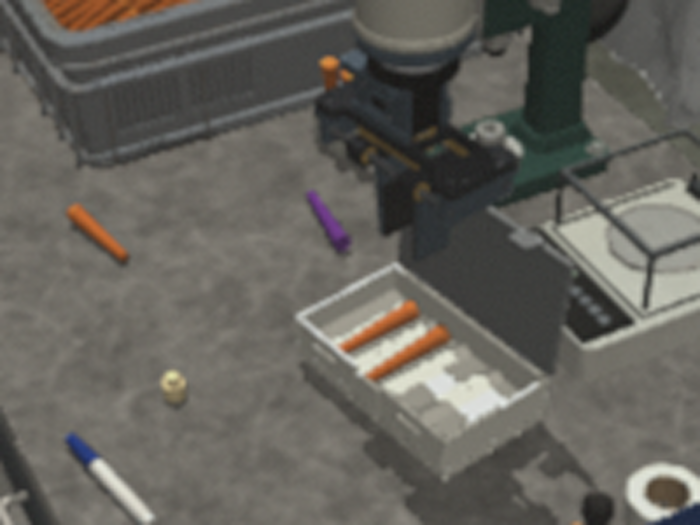

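Emit:
jog_arm(rows=[[-37,11.8,0,-1.57,4.5],[-37,11.8,0,-1.57,4.5],[-37,11.8,0,-1.57,4.5],[-37,11.8,0,-1.57,4.5],[-37,11.8,0,-1.57,4.5],[-37,11.8,0,-1.57,4.5],[-37,11.8,0,-1.57,4.5],[-37,11.8,0,-1.57,4.5]])

```text
t: 33.65
tool_pos: [453.3, 289.1, 155.4]
eef_rot: [3.086, -0.582, -0.003]
contact_force: [0.9, 0.4, -0.1]
finger_gap: 45.2
```

```bash
python3 - <<'E'
from h import *
goto(432.3,336,110,11.5)
E
```

```text
t 33.65 tcp [453.3 289.1 155.4] gap 45.2 F [ 0.9  0.4 -0.1] M [-0.09  0.01 -0.  ] J [0.457 0.441 1.631 0.    1.072 0.83 ]
tool axes(cols)
 [[ 0.9312 -0.3645 -0.0024]
 [-0.3645 -0.9312 -0.0012]
 [-0.0018  0.0019 -1.    ]]
DELTA cm [-3.65 -3.61  4.54] turn -0.574 dist rows 1.6 4.6 j6 0.83
```

Emit:
jog_arm(rows=[[-3,-3,4,-0.574,4.5],[-3,-3,4,-0.574,4.5],[-3,-3,4,-0.574,4.5],[-3,-3,4,-0.574,4.5],[-3,-3,4,-0.574,4.5],[-3,-3,4,-0.574,4.5],[-3,-3,4,-0.574,4.5],[-3,-3,4,-0.574,4.5]])

```text
t: 34.32
tool_pos: [438.3, 326.7, 116.1]
eef_rot: [3.127, 0.301, -0.002]
contact_force: [0.7, -0.2, -0.8]
finger_gap: 45.3
```

```bash
python3 - <<'E'
from h import *
goto(432.3,336,4,11.5); tubes()
E
```

```text
t 34.32 tcp [438.3 326.7 116.1] gap 45.3 F [ 0.7 -0.2 -0.8] M [-0.06 -0.   -0.03] J [ 0.531  0.504  1.651 -0.     0.988  0.34 ]
tool axes(cols)
 [[ 9.817e-01  1.906e-01 -1.100e-03]
 [ 1.906e-01 -9.817e-01 -6.000e-04]
 [-1.200e-03  4.000e-04 -1.000e+00]]
DELTA cm [-0.4  -1.03 11.21] turn -0.009 dist rows 2.7 0.1 j6 0.34
top [195 240  21   8] mid [435.7 314.9] mean [436.4 314.9] size [12. 58.] axis yaw 100.2 ztop 18
scene [250 159  16  15] mid [432.3 336.2] mean [432.2 339.3] size [ 18. 108.] axis yaw 98.8 ztop 20
```

Emit:
jog_arm(rows=[[-0.4,-1.0,4,-0.009,4.5],[-0.4,-1.0,8,-0.009,4.5],[-0.4,-1.0,10.6,-0.009,4.5],[-0.4,-1.0,11.2,-0.009,4.5],[-0.4,-1.0,11.2,-0.009,4.5],[-0.4,-1.0,11.2,-0.009,4.5]])

```text
t: 34.92
tool_pos: [433.2, 336.2, 5.7]
eef_rot: [-3.125, -0.319, -0.001]
contact_force: [0.4, -0.3, -0.2]
finger_gap: 45.2
```

Emit:
jog_arm(rows=[[0,0,0,0,1.2],[0,0,0,0,1.2],[0,0,0,0,1.2],[0,0,0,0,1.2],[0,0,0,0,1.2],[0,0,0,0,1.2]])

```text
t: 35.42
tool_pos: [433.0, 336.2, 5.4]
eef_rot: [-3.125, -0.319, -0.001]
contact_force: [-0.0, -1.0, 9.8]
finger_gap: 17.0
```

Emit:
jog_arm(rows=[[0,0,-3,0,1.2],[0,0,-7,0,1.2],[0,0,-11,0,1.2],[0,0,-11,0,1.2],[0,0,-11,0,1.2]])

```text
t: 35.83
tool_pos: [434.0, 336.8, 117.1]
eef_rot: [-3.123, -0.319, -0.007]
contact_force: [-0.3, -0.4, -1.2]
finger_gap: 16.7
```

```bash
python3 - <<'E'
from h import *
goto(*casep(4,-22.5),115,-78.9); held(); tubes()
im,d=manip.capture("scene"); save("ai.png",im,(230,100,430,250),3.5)
E
```

```text
t 35.83 tcp [434.  336.8 117.1] gap 16.7 F [-0.3 -0.4 -1.2] M [-0.09  0.07  0.  ] J [0.551 0.503 1.649 0.    0.985 0.347]
tool axes(cols)
 [[ 0.9793  0.2025  0.004 ]
 [ 0.2025 -0.9793  0.0025]
 [ 0.0045 -0.0016 -1.    ]]
DELTA cm [10.7  41.49  0.2 ] turn -1.561 dist rows 10.3 12.5 j6 0.35
held n 34 along y range [ 6.5 53.6] pitch deg (dz/dy) 9.1 slope x/y -1.2 x -0.1 z [-18.6  -8.9  -1.3]
top [190 237  16   6] mid [447.1 337. ] mean [447.7 336.6] size [10. 43.] axis yaw 98.4 ztop 126
```

View pics/ai.png

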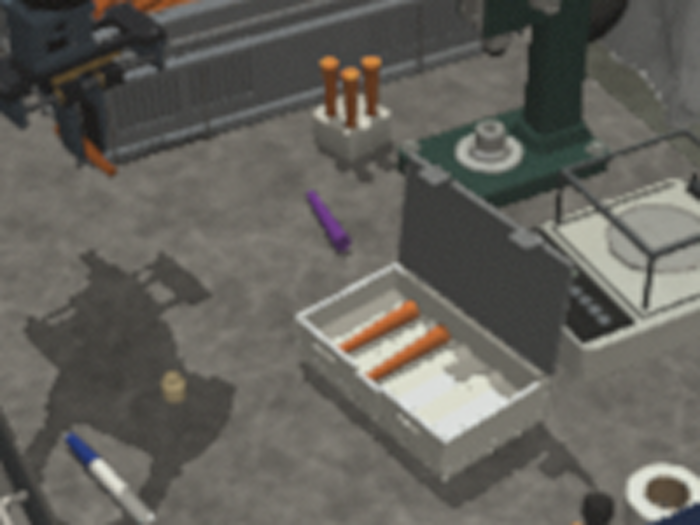

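Emit:
jog_arm(rows=[[10.8,41.4,0,1.581,1.2],[10.8,41.4,0,1.581,1.2],[10.8,41.4,0,1.581,1.2],[10.8,41.4,0,1.581,1.2],[10.8,41.4,0,1.581,1.2],[10.8,41.4,0,1.581,1.2],[10.8,41.4,0,1.581,1.2],[10.8,41.4,0,1.581,1.2]])

```text
t: 36.7
tool_pos: [580.3, 35.1, 113.5]
eef_rot: [2.891, -1.227, -0.003]
contact_force: [1.4, -0.6, -0.6]
finger_gap: 16.7
```

```bash
python3 - <<'E'
from h import *
goto(*casep(4,-22.5),115,-78.9)
E
```

```text
t 36.70 tcp [580.3  35.1 113.5] gap 16.7 F [ 1.4 -0.6 -0.6] M [-0.05  0.03 -0.  ] J [-0.042  0.548  1.566  0.     1.029  0.76 ]
tool axes(cols)
 [[ 6.949e-01 -7.191e-01 -2.200e-03]
 [-7.191e-01 -6.949e-01  1.000e-04]
 [-1.700e-03  1.500e-03 -1.000e+00]]
DELTA cm [ 8.91  2.71 -0.16] turn 0.575 dist rows 2.2 4.6 j6 0.76
```

Emit:
jog_arm(rows=[[8,2,0,0.575,1.2],[8,2,0,0.575,1.2],[8,2,0,0.575,1.2],[8,2,0,0.575,1.2],[8,2,0,0.575,1.2],[8,2,0,0.575,1.2],[8,2,0,0.575,1.2]])

```text
t: 37.28
tool_pos: [621.6, -33.9, 113.7]
eef_rot: [2.434, -1.985, -0.002]
contact_force: [-0.4, -0.2, -1.0]
finger_gap: 16.6
```

```bash
python3 - <<'E'
from h import *
goto(*casep(4,-22.5),28,-78.9);held()
im,d=manip.capture("scene"); save("aj.png",im,(270,100,420,230),4)
E
```

```text
t 37.28 tcp [621.6 -33.9 113.7] gap 16.6 F [-0.4 -0.2 -1. ] M [-0.12  0.15 -0.05] J [-0.15   0.597  1.46  -0.     1.087  1.218]
tool axes(cols)
 [[ 2.010e-01 -9.796e-01 -1.800e-03]
 [-9.796e-01 -2.010e-01  2.000e-04]
 [-6.000e-04  1.700e-03 -1.000e+00]]
DELTA cm [1.39 0.15 8.57] turn 0.009 dist rows 2.1 0.1 j6 1.22
held n 49 along y range [ 7.7 47.5] pitch deg (dz/dy) 6.8 slope x/y -0.2 x 3.8 z [-10.5  -6.9  -0.8]
```

View pics/aj.png

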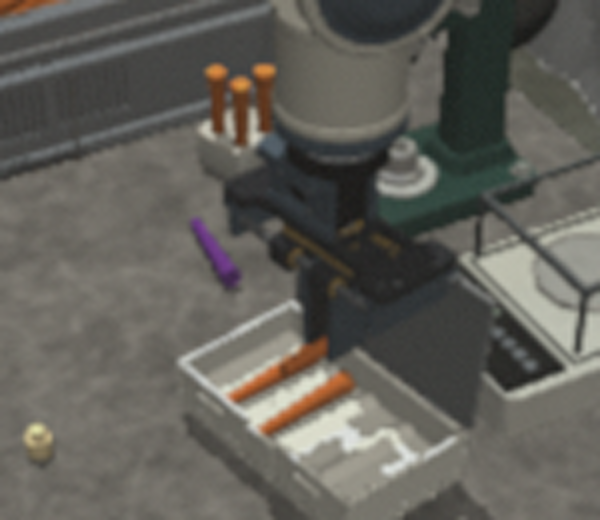

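Emit:
jog_arm(rows=[[1.4,0.4,0,0.009,1.2],[1.4,0.4,3,0.009,1.2],[1.4,0.4,6,0.009,1.2],[1.4,0.4,7.9,0.009,1.2],[1.4,0.4,8.7,0.009,1.2],[1.4,0.4,8.7,0.009,1.2],[1.4,0.4,8.7,0.009,1.2]])

```text
t: 37.97
tool_pos: [621.1, -48.7, 28.0]
eef_rot: [2.423, -1.999, -0.0]
contact_force: [0.7, 0.8, -0.2]
finger_gap: 16.9
```

```bash
python3 - <<'E'
from h import *
goto(*casep(0,-22.5),26,-78.9)
im,d=manip.capture("scene"); save("ak.png",im,(270,100,420,230),4)
E
```

```text
t 37.97 tcp [621.1 -48.7  28. ] gap 16.9 F [ 0.7  0.8 -0.2] M [-0.04  0.16  0.04] J [-0.174  0.709  1.521 -0.     0.911  1.205]
tool axes(cols)
 [[ 1.902e-01 -9.817e-01 -1.000e-04]
 [-9.817e-01 -1.902e-01 -1.000e-04]
 [ 0.000e+00  1.000e-04 -1.000e+00]]
DELTA cm [-0.06  0.22  0.2 ] turn -0.002 dist rows 0.1 0.0 j6 1.21
```

View pics/ak.png

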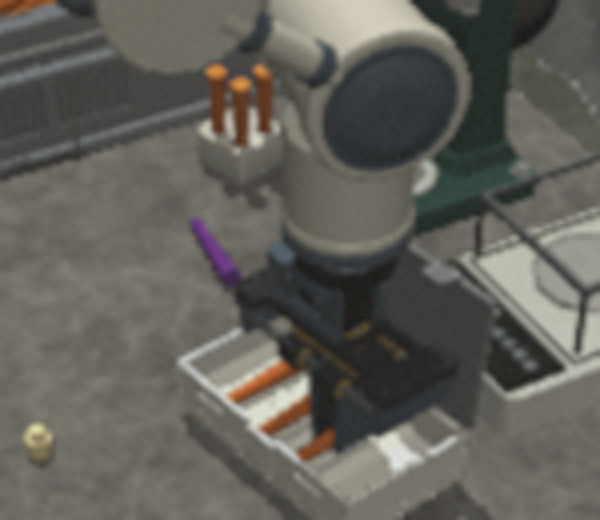

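Emit:
jog_arm(rows=[[0,0.1,0.1,0,1.2],[0,0.1,0.1,0,1.2],[0,0.1,0.1,0,2.7],[0,0.1,0.1,0,2.7],[0,0.1,0.1,0,2.7],[0,0.1,0.1,0,2.7]])

```text
t: 38.52
tool_pos: [620.1, -48.7, 26.9]
eef_rot: [-2.423, 2.0, -0.0]
contact_force: [0.3, -0.4, 0.7]
finger_gap: 26.5
```

Emit:
jog_arm(rows=[[0,0,-2,0,2.7],[0,0,-6,0,2.7],[0,0,-10,0,2.7],[0,0,-14,0,2.7],[0,2,-18,0,2.7],[0,4,-20,0,2.7],[0,4,-20,0,2.7]])

```text
t: 39.1
tool_pos: [580.1, -56.9, 232.1]
eef_rot: [-2.421, 1.998, -0.009]
contact_force: [1.8, -0.3, 1.5]
finger_gap: 27.1
```

```bash
cat >> h.py <<'E'
def incase():
    for c in("top","scene"):
        im,d=manip.capture(c); Q=cloud(c,d); hsv=cv2.cvtColor(im,cv2.COLOR_RGB2HSV)
        a=np.deg2rad(11.1); ex=np.array([np.cos(a),np.sin(a)]); ey=np.array([-ex[1],ex[0]]); C=np.array([614.5,-26.5])
        m=((hsv[...,0]<18)&(hsv[...,1]>130)&(hsv[...,2]>60)).astype(np.uint8)
        n,l,s,ce=cv2.connectedComponentsWithStats(m)
        for i in range(1,n):
            if s[i,4]<20: continue
            v,u=np.nonzero(l==i); w=unproj(c,np.c_[u,v],z=30); x=(w[:,:2]-C)@ex; y=(w[:,:2]-C)@ey
            if abs(x.mean())<60 and abs(y.mean())<105: print(c,"x'",x.min().round(0),x.max().round(0),"mid",((x.min()+x.max())/2).round(1),"y'",((np.percentile(y,2)+np.percentile(y,98))/2).round(1),"z med",np.nanpercentile(Q[l==i][:,2],[50,95]).round(0))
E
python3 - <<'E'
from h import *
st(); incase(); lidang()
im,d=manip.capture("scene"); save("al.png",im,(230,100,430,250),3.5)
E
```

```text
t 39.10 tcp [580.1 -56.9 232.1] gap 27.1 F [ 1.8 -0.3  1.5] M [-0.07  0.05 -0.02] J [-0.2    0.414  1.433 -0.     1.288  1.18 ]
tool axes(cols)
 [[ 0.1894 -0.9819  0.006 ]
 [-0.9819 -0.1894 -0.0016]
 [ 0.0027 -0.0056 -1.    ]]
top x' -45.0 -20.0 mid -32.4 y' 22.0 z med [33. 37.]
top x' -47.0 -22.0 mid -34.4 y' 67.6 z med [ 33. 531.]
scene x' -34.0 56.0 mid 11.2 y' 66.0 z med [36. 40.]
scene x' -38.0 56.0 mid 9.0 y' 20.8 z med [35. 41.]
scene x' -34.0 56.0 mid 10.9 y' -24.2 z med [35. 40.]
-95 86 theta 1.675 top z 181.0 resid 1.6
-80 81 theta 1.672 top z 183.0 resid 1.5
-60 77 theta 1.652 top z 185.0 resid 2.1
60 26 theta 1.692 top z 138.0 resid 1.5
```

View pics/al.png

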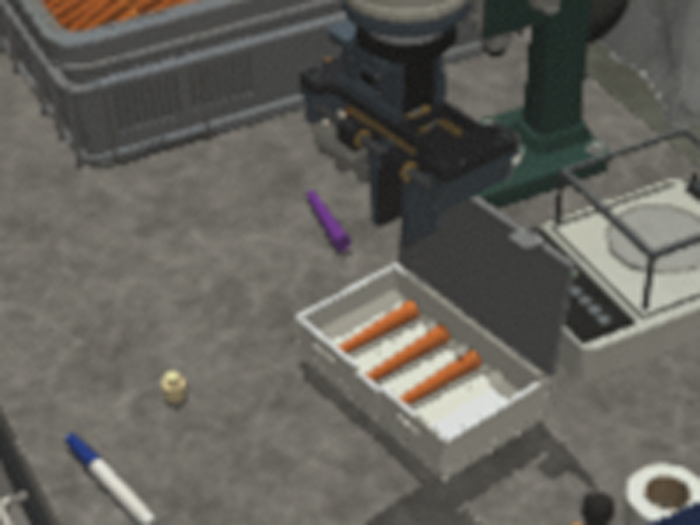

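```bash
python3 - <<'E'
from h import *
a=np.deg2rad(11.1); ex=np.array([np.cos(a),np.sin(a)]); ey=np.array([-ex[1],ex[0]]); C=np.array([614.5,-26.5])
g=np.load("/tmp/top0.npz"); P=cloud("top",g["d"])
x=(P[...,:2]-C)@ex; y=(P[...,:2]-C)@ey
for y0 in range(-120,121,30):
  print(y0,[ (x0, int(np.nanpercentile(P[...,2][(abs(x-x0)<10)&(abs(y-y0)<15)],97))) for x0 in range(80,221,20) if ((abs(x-x0)<10)&(abs(y-y0)<15)).any()])
print(casep(112,10))
goto(*casep(60,10),235,-78.9)
E
```

```text
-120 [(80, 4), (100, 4), (120, 4), (140, 6), (160, 7), (180, 43), (200, 47), (220, 49)]
-90 [(80, 5), (100, 5), (120, 53), (140, 56), (160, 58), (180, 55), (200, 123), (220, 123)]
-60 [(80, 3), (100, 4), (120, 51), (140, 56), (160, 57), (180, 57), (200, 125), (220, 59)]
-30 [(80, 3), (100, 6), (120, 32), (140, 56), (160, 57), (180, 59), (200, 124), (220, 124)]
0 [(80, 5), (100, 4), (120, 4), (140, 55), (160, 57), (180, 61), (200, 55), (220, 123)]
30 [(80, 5), (100, 5), (120, 5), (140, 55), (160, 59), (180, 61), (200, 59), (220, 123)]
60 [(80, 4), (100, 4), (120, 5), (140, 46), (160, 56), (180, 59), (200, 58), (220, 122)]
90 [(80, 3), (100, 6), (120, 5), (140, 5), (160, 48), (180, 47), (200, 4), (220, 5)]
120 [(80, 5), (100, 5), (120, 6), (140, 4), (160, 5), (180, 4), (200, 5), (220, 5)]
[722.4795587    4.87538689]
t 39.30 tcp [580.6 -56.1 225.8] gap 27.5 F [ 0.6 -0.3 -0.2] M [-0.04  0.12 -0.01] J [-0.199  0.424  1.434  0.     1.284  1.181]
tool axes(cols)
 [[ 1.895e-01 -9.819e-01 -1.100e-03]
 [-9.819e-01 -1.895e-01  3.000e-04]
 [-5.000e-04  1.000e-03 -1.000e+00]]
DELTA cm [-3.28 -9.88 -0.92] turn -0.003 dist rows 2.5 0.0 j6 1.18
```

Emit:
jog_arm(rows=[[-2.2,-15.5,-1.5,0,0.2],[-2.2,-15.5,-1.5,0,0.2],[-2.2,-15.5,-1.5,0,0.2],[-2.2,-15.5,-1.5,0,0.2],[-2.2,-15.5,-1.5,0,0.2],[-2.2,-15.5,-1.5,0,0.2],[-2.2,-15.5,-1.5,0,0.2],[-2.2,-15.5,-1.5,0,0.2]], force=10)

```text
t: 39.97
tool_pos: [727.8, -5.5, 240.8]
eef_rot: [2.422, -2.0, -0.002]
contact_force: [-0.3, -0.7, -0.6]
finger_gap: 1.6
```

```bash
python3 - <<'E'
from h import *
goto(*casep(116,0),145,-78.9)
im,d=manip.capture("scene"); save("am.png",im,(270,60,420,230),3.5)
E
```

```text
t 39.97 tcp [727.8  -5.5 240.8] gap 1.6 F [-0.3 -0.7 -0.6] M [-0.03  0.09  0.02] J [-0.09   0.629  1.014 -0.     1.5    1.291]
tool axes(cols)
 [[ 1.892e-01 -9.819e-01 -1.900e-03]
 [-9.819e-01 -1.892e-01  1.000e-04]
 [-4.000e-04  1.800e-03 -1.000e+00]]
DELTA cm [-0.12 -0.09  9.58] turn -0.003 dist rows 2.3 0.0 j6 1.29
```

View pics/am.png

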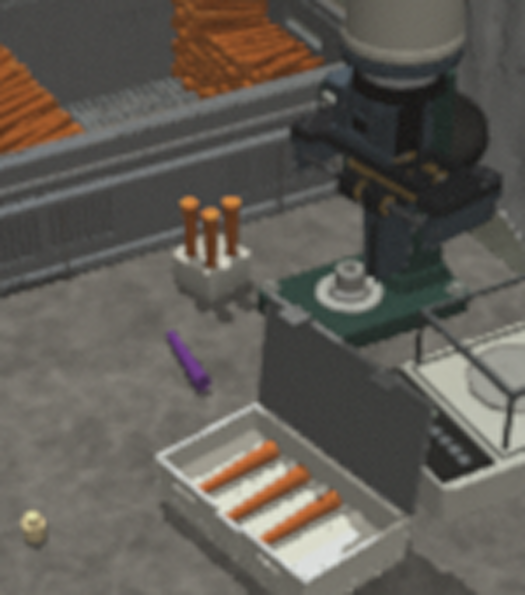

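Emit:
jog_arm(rows=[[-0.1,-0.1,4,0,0.2],[-0.1,-0.1,8,0,0.2],[-0.1,-0.1,9,0,0.2],[-0.1,-0.1,9,0,0.2],[-0.1,-0.1,9,0,0.2]])

```text
t: 40.43
tool_pos: [729.7, -4.4, 153.0]
eef_rot: [-2.422, 2.0, -0.001]
contact_force: [0.1, 0.1, 0.2]
finger_gap: 2.0
```

```bash
cat >> h.py <<'E'
def tc():
    s,M=st(); p=s["tool_pos"]; a=np.deg2rad(11.1); ex=np.array([np.cos(a),np.sin(a)]); ey=np.array([-ex[1],ex[0]]); v=p[:2]-[614.5,-26.5]
    print("case frame x' %.1f y' %.1f z %.1f"%(v@ex,v@ey,p[2]))
E
python3 - <<'E'
from h import *
tc()
E
```

```text
t 40.43 tcp [729.7  -4.4 153. ] gap 2.0 F [0.1 0.1 0.2] M [-0.01  0.15 -0.04] J [-0.088  0.697  1.121 -0.     1.323  1.293]
tool axes(cols)
 [[ 1.892e-01 -9.819e-01  4.000e-04]
 [-9.819e-01 -1.892e-01 -0.000e+00]
 [ 1.000e-04 -4.000e-04 -1.000e+00]]
case frame x' 117.3 y' -0.4 z 153.0
```

Emit:
jog_arm(rows=[[0,1.2,0.3,0,0.2],[0,2.3,0.3,0,0.2],[0,3.6,0.25,0,0.2],[0,4.8,0.2,0,0.2],[0,6.3,0.5,0,0.2],[0,7.6,0.9,0,0.2],[0,7.6,0.9,0,0.2]])

```text
t: 41.02
tool_pos: [654.3, -19.0, 145.4]
eef_rot: [-2.421, 2.0, -0.003]
contact_force: [0.6, 0.1, -0.1]
finger_gap: 1.7
```

```bash
python3 - <<'E'
from h import *
tc(); lidang("an.png")
E
```

```text
t 41.02 tcp [654.3 -19.  145.4] gap 1.7 F [ 0.6  0.1 -0.1] M [-0.04  0.1  -0.03] J [-0.12   0.6    1.348 -0.     1.192  1.26 ]
tool axes(cols)
 [[ 1.891e-01 -9.820e-01  2.300e-03]
 [-9.820e-01 -1.891e-01 -4.000e-04]
 [ 9.000e-04 -2.200e-03 -1.000e+00]]
case frame x' 40.5 y' -0.3 z 145.4
-95 31 theta 1.111 top z 170.0 resid 1.2
-80 32 theta 1.11 top z 171.0 resid 1.3
-60 46 theta 1.033 top z 175.0 resid 5.3
60 40 theta 1.007 top z 175.0 resid 5.8
80 17 theta 1.117 top z 170.0 resid 1.1
95 19 theta 1.118 top z 170.0 resid 1.5
```

View pics/an.png

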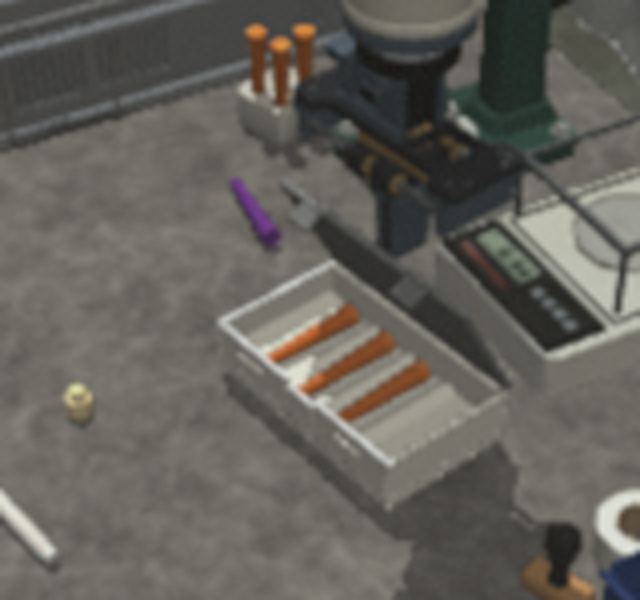

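Emit:
jog_arm(rows=[[0,1.2,0.8,0,0.2],[0,2.4,1.6,0,0.2],[0,3.4,2.6,0,0.2],[0,4.25,3.8,0,0.2],[0,4.9,5.0,0,0.2],[0,5.4,6.4,0,0.2],[0,5.6,7.2,0,0.2],[0,5.6,7.2,0,0.2]])

```text
t: 41.73
tool_pos: [600.3, -29.1, 70.4]
eef_rot: [2.423, -2.0, -0.001]
contact_force: [-0.5, 0.1, -0.6]
finger_gap: 2.0
```

```bash
python3 - <<'E'
from h import *
tc(); lidfit()
im,d=manip.capture("scene"); save("ao.png",im,(260,110,420,260),4)
E
```

```text
t 41.73 tcp [600.3 -29.1  70.4] gap 2.0 F [-0.5  0.1 -0.6] M [-0.07  0.15 -0.01] J [-0.148  0.627  1.552  0.     0.962  1.232]
tool axes(cols)
 [[ 1.894e-01 -9.819e-01 -4.000e-04]
 [-9.819e-01 -1.894e-01  1.000e-04]
 [-2.000e-04  4.000e-04 -1.000e+00]]
case frame x' -14.5 y' 0.1 z 70.4
LID slope [-6.6000e-02  6.8434e+01] 148
```

View pics/ao.png

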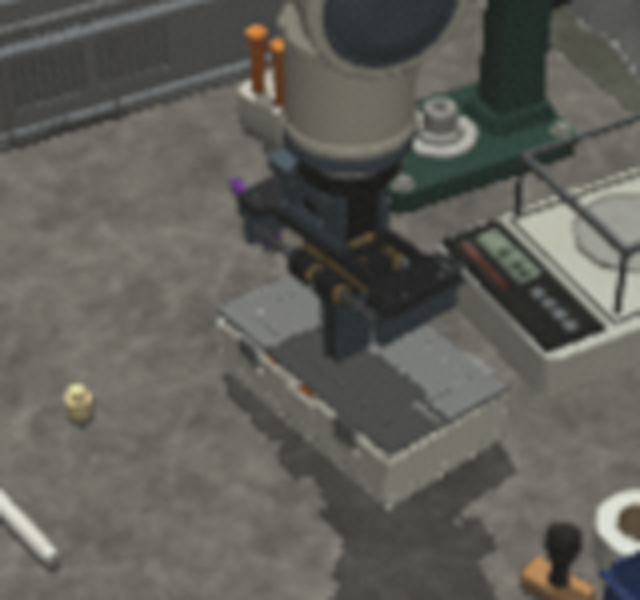

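Emit:
jog_arm(rows=[[0,0,-1.5,0,0.2],[0,2,-1.5,0,0.2],[0,3.6,-1.5,0,0.2],[0,3.6,-1.5,0,0.2],[0,3.6,-0.5,0,0.2],[0,3.6,-0.2,0,0.2],[0,3.6,-0.2,0,0.2]])

```text
t: 42.42
tool_pos: [565.1, -35.8, 71.9]
eef_rot: [2.423, -2.0, -0.001]
contact_force: [-0.9, -0.5, 0.2]
finger_gap: 2.2
```

```bash
python3 - <<'E'
from h import *
tc(); lidfit()
E
```

```text
t 42.42 tcp [565.1 -35.8  71.9] gap 2.2 F [-0.9 -0.5  0.2] M [-0.09  0.13 -0.05] J [-0.169  0.588  1.641  0.     0.913  1.211]
tool axes(cols)
 [[ 1.897e-01 -9.818e-01 -4.000e-04]
 [-9.818e-01 -1.897e-01  1.000e-04]
 [-2.000e-04  4.000e-04 -1.000e+00]]
case frame x' -50.3 y' 0.4 z 71.9
LID slope [-6.700e-02  6.796e+01] 156
```

Press down 2 mm per row to ~62.5.

Emit:
jog_arm(rows=[[0,0,0.2,0,0.2],[0,0,0.4,0,0.2],[0,0,0.6,0,0.2],[0,0,0.75,0,0.2],[0,0,0.75,0,0.2]])

```text
t: 42.88
tool_pos: [564.7, -35.9, 65.1]
eef_rot: [2.423, -2.0, -0.0]
contact_force: [-0.1, 0.3, 0.2]
finger_gap: 2.0
```

```bash
python3 - <<'E'
from h import *
tc(); lidfit()
E
```

```text
t 42.88 tcp [564.7 -35.9  65.1] gap 2.0 F [-0.1  0.3  0.2] M [-0.07  0.14 -0.03] J [-0.169  0.598  1.647 -0.     0.897  1.211]
tool axes(cols)
 [[ 0.1896 -0.9819 -0.    ]
 [-0.9819 -0.1896 -0.    ]
 [-0.      0.     -1.    ]]
case frame x' -50.7 y' 0.4 z 65.1
LID slope [-1.4000e-02  6.4847e+01] 155
```

Emit:
jog_arm(rows=[[0,0,0.15,0,0.2],[0,0,0.3,0,0.2],[0,0,0.3,0,0.2]])

```text
t: 43.18
tool_pos: [564.8, -35.9, 63.1]
eef_rot: [-2.423, 2.0, -0.001]
contact_force: [-3.6, 0.9, 16.7]
finger_gap: 1.9
```

```bash
python3 - <<'E'
from h import *
tc(); lidfit()
E
```

```text
t 43.18 tcp [564.8 -35.9  63.1] gap 1.9 F [-3.6  0.9 16.7] M [0.03 0.92 0.06] J [-0.169  0.601  1.649 -0.     0.891  1.211]
tool axes(cols)
 [[ 1.896e-01 -9.819e-01  8.000e-04]
 [-9.819e-01 -1.896e-01 -1.000e-04]
 [ 3.000e-04 -7.000e-04 -1.000e+00]]
case frame x' -50.6 y' 0.3 z 63.1
LID slope [-4.0000e-03  6.3867e+01] 143
```

Emit:
jog_arm(rows=[[0,0,0.1,0,0.2],[0,0,0.1,0,0.2],[0,0,-4,0,0.2],[0,2,-8,0,0.2],[0,6,-12,0,0.2],[0,10,-16,0,0.2],[0,12,-16,0,0.2],[0,12,-16,0,0.2]])

```text
t: 43.9
tool_pos: [443.3, -59.0, 225.0]
eef_rot: [-2.422, 2.0, -0.003]
contact_force: [1.2, 0.8, 0.8]
finger_gap: 2.3
```

```bash
python3 - <<'E'
from h import *
tc(); lidfit()
goto(380,120,220,None)
im,d=manip.capture("scene"); save("ap.png",im,(260,110,420,260),4)
E
```

```text
t 43.90 tcp [443.3 -59.  225. ] gap 2.3 F [1.2 0.8 0.8] M [-0.03  0.13 -0.02] J [-0.266  0.23   1.747 -0.     1.163  1.115]
tool axes(cols)
 [[ 1.894e-01 -9.819e-01  1.800e-03]
 [-9.819e-01 -1.894e-01 -9.000e-04]
 [ 1.300e-03 -1.600e-03 -1.000e+00]]
case frame x' -174.2 y' 1.1 z 225.0
LID slope [1.0000e-03 6.3704e+01] 172
t 43.95 tcp [444.4 -59.  224.4] gap 1.8 F [-0.7 -0.3  1.1] M [-0.06  0.16  0.  ] J [-0.265  0.232  1.746 -0.     1.162  1.116]
tool axes(cols)
 [[ 1.888e-01 -9.820e-01  2.100e-03]
 [-9.820e-01 -1.888e-01 -8.000e-04]
 [ 1.200e-03 -1.900e-03 -1.000e+00]]
DELTA cm [-18.8    2.94   0.42] turn 0 dist rows 4.6 0.0 j6 1.12
```

View pics/ap.png

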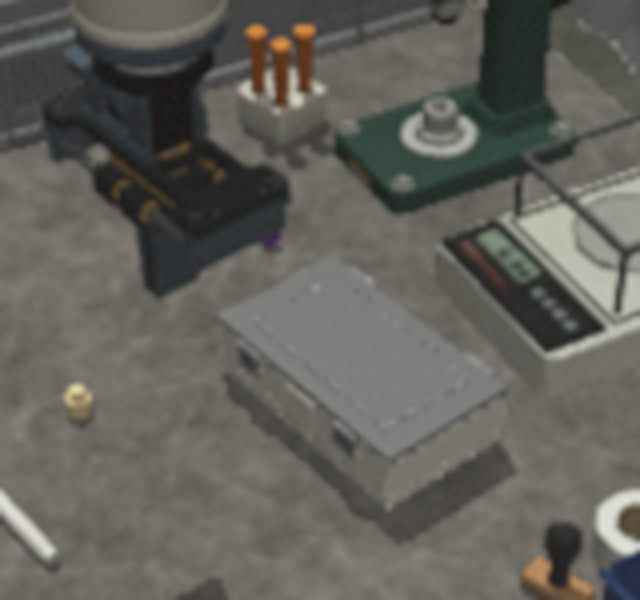

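Emit:
jog_arm(rows=[[-34,8,0,0,0.2],[-34,8,0,0,0.2],[-34,8,0,0,0.2],[-34,8,0,0,0.2],[-34,8,0,0,0.2],[-34,8,0,0,0.2],[-34,8,0,0,0.2],[-34,8,0,0,0.2]])

```text
t: 44.67
tool_pos: [309.6, 247.8, 221.6]
eef_rot: [2.423, -2.0, -0.0]
contact_force: [1.9, -0.6, 0.0]
finger_gap: 1.9
```

Emit:
jog_arm(rows=[[0,0,0,0,0.2],[0,0,0,0,0.2],[0,0,0,0,0.2],[0,0,0,0,0.2],[0,0,0,0,0.2],[0,0,0,0,0.2]])

```text
t: 45.17
tool_pos: [311.0, 244.6, 222.2]
eef_rot: [2.42, -2.003, -0.0]
contact_force: [0.2, -0.1, -0.5]
finger_gap: 2.1
```

```bash
python3 - <<'E'
from h import *
tc(); lidfit(); tubes(((200,1000),(-500,950)))
for c in ("top","scene"):
  im,d=manip.capture(c); Q=cloud(c,d)
  reg=(np.abs(Q[...,0]-476)<95)&(np.abs(Q[...,1]+303)<52)
  m=reg&(im.max(2)<110)&(Q[...,2]>6)&(Q[...,2]<40)
  n,l,s,ce=cv2.connectedComponentsWithStats(m.astype(np.uint8)); i=1+np.argmax(s[1:,4]); v,u=np.nonzero(l==i)
  print(c,"handle",cv2.minAreaRect(unproj(c,np.c_[u,v],z=18)[:,:2].astype(np.float32)),np.nanpercentile(Q[l==i][:,2],[5,50,95]).round(1))
  if c=="top": save("aq.png",im,(0,100,480,300),1.6)
  for nme in("lot_stamp","label_roll"):
    r=manip.cut_out(c,nme)
    if r: print(c,nme,np.nanmedian(Q[r[0]["pixels"]],0).round(0))
E
```

```text
t 45.17 tcp [311.  244.6 222.2] gap 2.1 F [ 0.2 -0.1 -0.5] M [-0.08  0.1   0.  ] J [ 0.515  0.159  1.854 -0.     1.129  1.898]
tool axes(cols)
 [[ 1.871e-01 -9.823e-01 -1.000e-04]
 [-9.823e-01 -1.871e-01 -1.000e-04]
 [ 1.000e-04  1.000e-04 -1.000e+00]]
case frame x' -245.6 y' 324.5 z 222.2
LID slope [-3.0000e-03  6.3856e+01] 160
top [  6 263  16  31] mid [350.5 860. ] mean [345.8 858.4] size [94. 17.] axis yaw 26.1 ztop 20
scene [322 116   5  17] mid [777.6 469. ] mean [781.5 478.7] size [122.  17.] axis yaw 63.1 ztop 106
scene [334 116   5  17] mid [821.  444.6] mean [825.3 456.2] size [122.  17.] axis yaw 62.0 ztop 105
scene [328 120   4  16] mid [784.9 434.4] mean [792.4 446.8] size [112.  13.] axis yaw 62.2 ztop 104
scene [457 275   7   8] mid [ 747.9 -418.5] mean [ 745.7 -417.3] size [25. 16.] axis yaw 50.2 ztop 192
scene [444 276   8  14] mid [ 711.2 -413.9] mean [ 708.2 -415.4] size [48. 17.] axis yaw 40.6 ztop 49
top handle ((450.557373046875, -299.3505859375), (22.721519470214844, 86.17361450195312), 86.82888793945312) [12.8 18.1 22.5]
top lot_stamp [ 640. -262.   29.]
top label_roll [ 722. -265.   30.]
scene handle ((447.47412109375, -308.1124572753906), (29.412811279296875, 90.47771453857422), 85.42019653320312) [ 7.8 17.6 21.8]
scene lot_stamp [ 643. -273.   17.]
scene label_roll [ 460. -308.   17.]
```

View pics/aq.png

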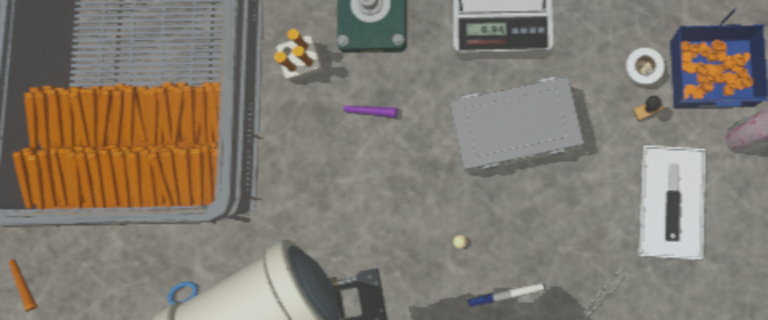

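```bash
python3 - <<'E'
from h import *
print(manip.job_done()); st()
E
```

```text
the job is handed in; nothing more can be done
None
the job is handed in; nothing more can be done
```

The job is handed in at about 45 s. The last checks agree that the lid is shut, three tubes are inside and the opener is in its tray. No verdict was reported.

**What I did**
- **Levering:** My first attempt was to lift the blade straight up. The opener pivoted in the grip and the lid stayed shut. I then pressed the handle down, so the blade pivoted on the notch floor, and the clips let go.
- **Force check while levering:** As the lid passed 0.08 rad the handle's tail was probably resting on the table. So I pressed the blade onto the notch floor again with the lid at about 0.16 rad. The readings fit the blade carrying part of that 11 N load.
- **Opening:** The blade swung the lid to about 1.68 rad, and I laid the opener back in its tray.
- **Tubes:** The three loose orange tubes went into the lanes at y = 67.5, 22.5 and -22.5. I left the purple one alone.
- **Closing:** I pushed the lid over from behind and pressed its front edge down with about 17 N.

**Last checks**
- **Lid:** It lies level, with a measured slope of 0.003 or less after letting go, so the clips have snapped.
- **Tubes:** Before closing, two tubes measured about 3 mm off the lane middle in the top view. The third was hidden from that camera, and I judged it from the scene view only. There the mids of all three read 9 to 11 mm, still inside the limit; I put the difference down to the front wall hiding the thin ends.
- **Opener:** It lies flat in its tray and lengthwise, about 25 mm along from the tray centre and under 6 mm across.
- **Bystanders:** The stamp is unmoved in both views and the label roll in the top view; in the scene view the network took the opener for the roll. The check weight looks unmoved by eye.

I left one more orange tube at about (350, 860) mm. It is roughly 925 mm from the base, beyond the 850 mm reach, and lies among other scattered pieces, so I took it as scenery.

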